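# Make up the sewing kit and the cutting kit

## Task

Make up two kits from the loose stock: open the blue case's lid and put in the violet thread spool and the red carton, then shut the lid completely; the open yellow tray gets the white thread spool and the flat white carton. In each kit the spool stands upright in the round cup and the carton lies flat, right side up, within the rectangular pocket beside it. Both things must be in the case before its lid is lowered; leave the brown carton behind the stock where it is.

Things in the scene. Friction and masses are not known exactly. Their poses are not given: they have to be found in the camera images.
- spool_violet_mid (a point): Thread spool with violet thread, white ends and a violet label disc on top, standing upright, 33 mm diameter, 50 mm tall, about 45 g; this point is its centre, 25 mm above its foot; z is up its axis.
- carton_red_mid (a point): Small red carton with a white label, closed and rigid, 51 mm (its x) x 70 mm (its y) x 40 mm tall, about 100 g; this point is its centre, 20 mm above its underside; starts with its y within 0.5 rad of the world y.
- spool_white_mid (a point): Thread spool with white thread and white ends, standing upright, 33 mm diameter, 50 mm tall, about 45 g; this point is its centre, 25 mm above its foot; z is up its axis.
- carton_white_mid (a point): Small flat white carton, closed and rigid, 51 mm (its x) x 75 mm (its y) x 24 mm tall, about 120 g; this point is its centre, 12 mm above its underside; starts with its y within 0.5 rad of the world y.
- case: Blue case, lower half: 116 (x) x 153 (y) x 16 mm, floor 4 thick, walls 4. Carton pocket 108 (x) x 80 (y), centre y -32.5 mm; round grey spool cup, inner diameter 56, rim 14 mm up, centre y +41.5 mm (both x 0); divider between, top 16 mm. Origin: centre of underside, on the table. x away from robot, y left at yaw 0 (+-0.2 rad). Fixed. Lid hinge: along y at x +58 mm, 16 mm up.
- case_lid (a joint): Angle of the blue lid, rad: 0 shut, 1.57 upright, 1.75 fully open, leaning away from the robot; starts ajar at 0 to 0.2. The hinge is stiff: the lid stays where it is left; moving it takes about 2 to 4 N at the handle. The lid is a blue hood 116 x 153 x 48 mm (top 64 mm over the table when shut), walls 3 mm; the 50 mm spool fits under it.
- case_handle (a point): Middle of the lid's black bar handle: round, 10 mm thick, 80 mm long, parallel to the case's y, 45 mm out from the lid's front face on two end posts (40 mm gap behind the bar). Lid shut: 40 mm over the table, 103 mm before the case's origin. It turns with the lid about the hinge at 163 mm radius; the bar may turn in the fingers.
- tray: Yellow tray, no lid: 116 (x) x 153 (y) x 16 mm, floor 4 thick, walls 4. Carton pocket 108 (x) x 80 (y), centre y -32.5 mm; round grey spool cup, inner diameter 56, rim 14 mm up, centre y +41.5 mm (both x 0); divider between, top 16 mm. Origin: centre of underside, on the table. x away from robot, y left at yaw 0 (+-0.2 rad). Fixed. 
- brown_carton_mid (a point): Bystander: closed brown carton standing on the table beyond the stock, 76 mm (its x) x 100 mm (its y) x 55 mm tall; this point is its centre, 27.5 mm up. Not to be moved.
Mind the look-alikes: they are no part of the job. Leave any green or orange look-alike of the part that bears carton_white_mid alone.

How it is judged:
By the outcome, as a careful person would: the job done as asked, in the order asked, and still so for the second after the job is handed in, with the robot touching nothing.
It also fails if it takes over 144 s, if anything falls off the work surface, if the arm or the gripper's body presses on something with over 40 N, if the wrist force passes 120 N, or if a joint passes its speed limit or range.

## Robot

A 6-joint arm with a two-finger parallel gripper is mounted at the origin on a cart in front of the work surface, level with it; the furniture and walls round the work are solid. World frame = base frame: x ahead of the robot, y to its left, z up, the work surface at z = 0. Lengths are in m, angles in rad, forces in N, time in s.
With the tool pointing down it reaches from about 0.25 to 0.775 m from the base axis. Payload 4 kg.
Tool frame: the origin (TCP) lies at the centre of the arm's flange, where the gripper is bolted on; the fingertips stand 199 mm ahead of it and the grasp point (between the pads) lies 180 mm ahead of it (robot.tcp_to_tips is the z of the fingertips in the tool frame, in m); z points along the fingers, y is the line along which they close (so a half turn about z gives the same grasp; the last joint's range is limited). The gripper opens to 94 mm and grips with 3 to 60 N. Pads are 16 mm wide; open, the fingers measure 119 mm over their backs; the gripper's body (75 mm by 177 mm) begins 78 mm behind the grasp point.
Start: joints at [1.137, 0.087, 1.371, -0, 1.684, -0.103], TCP at [0.179, 0.52, 0.405] pointing down, gripper open.
Joint ranges: [-3.1, 3.1], [-0.76, 2.03], [0.27, 2.55], [-1.08, 4.22], [0.17, 2.65], [-2.57, 2.57]. Speed limits (rad/s): [2.79, 2.79, 3.14, 3.14, 3.14, 3.14].

## Interface

Orientations are given as [roll, pitch, yaw] about the fixed x, y, z axes, in that order (R = Rz(yaw) Ry(pitch) Rx(roll)).
In Python, from bench import robot gives the robot as it stands.
- The arm moves only by the tool play_rows, never from a script. Its arguments are lists of equal length, an entry for each row: "translation": the shift along the tool's x, y, z scaled (see below), a list of three; "twist": the turn, a rotation vector about the tool's x, y, z scaled (see below), a list of three; "gripper": the opening, from -1 (shut) to 1 (fully open). A call has 1 to 8 rows; each row shifts and turns the commanded pose from where the row before left it, along the tool's axes as they then stand; what a row does not reach is not made up. The controller multiplies each number of a shift by 0.04 m and each number of a turn by 0.1 rad. A row lasts 1/10 s, in which the tool goes at most 50 mm and 8.59 degrees, less where a joint would pass 70% of its speed; a pose out of reach is approached as far as the arm can. A call with a number of a shift or a turn outside -1 to 1 is refused whole. A call with a gripper value outside its range is refused whole. The fingers move at their own pace and stop on an object; the grip force is fixed at half the most. Time passes only in rows, so rows that do not move let the fingers close. It gives the time, the measured TCP pose, the force, the opening and the grip force at its end, in the units of the state.
- robot.get_obs(): the state, without advancing time (a new reading comes with each control period).
- robot.snapshot(name): name is "side" or "top" or "wrist"; returns the picture (480x640x3 uint8, red, green, blue); there is no depth.
- robot.camera_model(name): a dict with "camera_matrix" (3x3 intrinsics, pixels), "rvec" (rotation vector, rad) and "tvec" (3), from world to camera coordinates, as OpenCV has them. Camera axes: x right, y down, z forward; pixel columns grow to the right and rows downward; lengths in m; the calibration is good to about 2 mm. A picture is of the moment at which its call begins: read the wrist's pose just before it. camera_model takes no time and is no camera call; for the wrist camera it gives the pose at the moment of the call.
- robot.close_job(): hands the job in; it is judged then, once.
Trained networks look in the newest picture that a camera, given by its name, has taken for a name from the list of things; names that differ only in an ending like _2 or _b are one class to them, and where a whole thing is asked for, a point or a joint stands for the part that bears it (a point fixed in the world has none). Each returns a list of dicts, best first, with "score" (0 to 1); they miss things now and then, are a little off and sometimes report something else, mostly with a low value. They report only what shows in the picture. A call takes as long as a camera call. They do not tell look-alikes from the thing itself.
- robot.recognise(name, camera): "centre" ([x, y, z] in m, in world coordinates, good to about 4 mm: the middle of the surface that is visible of it).
- robot.spot_point(name, camera): "centre" ([x, y, z] in m, in world coordinates, good to about 4 mm: a listed point, or the origin of a listed thing).
The state is a dict: "time": time; "joint_positions": joint angles; "qvel": joint speeds; "joint_torque": joint torques, N m; "tool_pos": TCP position; "ee_rot": TCP orientation; "wrist_force": force on the tool from outside, world axes, zero at the start; "wrist_torque": the same for the moment, N m; "width": finger opening in m; "finger_force": force on a finger pad.
Only numpy, scipy, OpenCV 4.12 (cv2) and the standard library are available. Lean on these libraries where they do the work, as an engineer would, in place of code of your own. Each camera call takes 0.05 s, during which the arm holds its last target. There are 200 camera calls.

## Working session

There is one attempt and no reset: what is moved stays moved. The work goes in short steps, Python scripts to look and compute and a tool call to move; the robot and the scene stay as the last step left them, time stands still between calls to the robot, and variables do not carry over. Pictures are saved under pics/ and viewed, at most 17 in all, crops included, and the job is handed in when it is done.

Besides the shell and the picture viewer there is one more tool, called after "Request:" as name(argument=value, ...) on one line, values as JSON. play_rows: Moves the arm, as the interface text tells. Its arguments: {"type":"object","properties":{"translation":{"type":"array","items":{"type":"array","items":{"type":"number","minimum":-1,"maximum":1}}},"twist":{"type":"array","items":{"type":"array","items":{"type":"number","minimum":-1,"maximum":1}}},"gripper":{"type":"array","items":{"type":"number"}}},"required":["translation","twist","gripper"]}

```bash
mkdir -p pics; ls; cat > h.py <<'E'
from bench import robot
import numpy as np, cv2
def snap(c,n):
    im=robot.snapshot(c); cv2.imwrite(f"pics/{n}.png",im[:,:,::-1]); return im
def ray(c,u,v,z):
    m=robot.camera_model(c);K=np.array(m["camera_matrix"]);R,_=cv2.Rodrigues(np.array(m["rvec"],float));t=np.array(m["tvec"],float).ravel()
    o=-R.T@t; d=R.T@np.linalg.inv(K)@np.array([u,v,1.]); return o+d*(z-o[2])/d[2]
def proj(c,p):
    m=robot.camera_model(c); q,_=cv2.projectPoints(np.array([p],float),np.array(m["rvec"],float),np.array(m["tvec"],float),np.array(m["camera_matrix"]),None); return q.ravel()
E
python3 - <<'E'
from h import *
np.set_printoptions(precision=3,suppress=True)
for c in ["top","side"]:
    snap(c,c+"0")
    for n in ["spool_violet_mid","carton_red_mid","spool_white_mid","carton_white_mid","case","case_lid","case_handle","tray","brown_carton_mid"]:
        r=[] if n=="case_lid" else robot.spot_point(n,c)
        print(c,n,[(np.round(a["centre"],3).tolist(),round(a["score"],2),proj(c,a["centre"]).astype(int).tolist()) for a in r[:5]])
print(robot.get_obs())
E
```

```text
pics
top spool_violet_mid [([0.464, 0.066, 0.027], 0.7, [293, 269])]
top carton_red_mid [([0.589, -0.071, 0.019], 0.78, [342, 223])]
top spool_white_mid []
top carton_white_mid [([0.665, 0.288, 0.012], 0.89, [214, 197]), ([0.609, 0.083, 0.007], 0.88, [287, 217]), ([0.705, 0.162, 0.014], 0.87, [259, 183])]
top case [([0.541, -0.322, 0.003], 0.89, [432, 240])]
top case_lid []
top case_handle [([0.442, -0.331, 0.042], 0.6, [439, 276])]
top tray [([0.514, 0.31, 0.006], 0.97, [206, 251])]
top brown_carton_mid [([0.75, 0.008, 0.026], 0.96, [314, 166])]
side spool_violet_mid [([0.461, 0.067, 0.028], 0.85, [259, 248])]
side carton_red_mid [([0.587, -0.076, 0.021], 0.64, [341, 257])]
side spool_white_mid [([0.446, -0.083, 0.022], 0.78, [289, 276])]
side carton_white_mid [([0.612, 0.083, 0.011], 0.88, [309, 236]), ([0.662, 0.283, 0.01], 0.59, [283, 211]), ([0.704, 0.16, 0.008], 0.53, [320, 220])]
side case [([0.539, -0.318, 0.001], 0.76, [404, 320])]
side case_lid []
side case_handle [([0.44, -0.329, 0.041], 0.55, [368, 324])]
side tray [([0.515, 0.308, 0.004], 0.77, [234, 222])]
side brown_carton_mid [([0.752, 0.004, 0.026], 0.6, [371, 226]), ([0.517, 0.307, 0.001], 0.21, [235, 223])]
{'time': 0.9, 'joint_positions': array([ 1.137,  0.087,  1.371,  0.   ,  1.684, -0.103]), 'qvel': array([-0.   ,  0.   ,  0.001, -0.002,  0.   ,  0.   ]), 'joint_torque': array([ -0.001, -34.004, -30.26 ,   0.072,   0.024,   0.   ]), 'tool_pos': array([0.179, 0.52 , 0.405]), 'ee_rot': array([ 3.141, -0.   ,  2.811]), 'wrist_force': array([-0.214, -0.606, -0.165]), 'wrist_torque': array([ 0.064, -0.018,  0.012]), 'finger_force': 0.0, 'width': 0.09410850058266146}
```

```bash
python3 - <<'E'
import cv2
a=cv2.imread("pics/top0.png"); cv2.imwrite("pics/top0c.png",cv2.resize(a[140:310,150:490],(800,400),interpolation=cv2.INTER_CUBIC))
E
```

```text
(no output)
```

View pics/top0c.png

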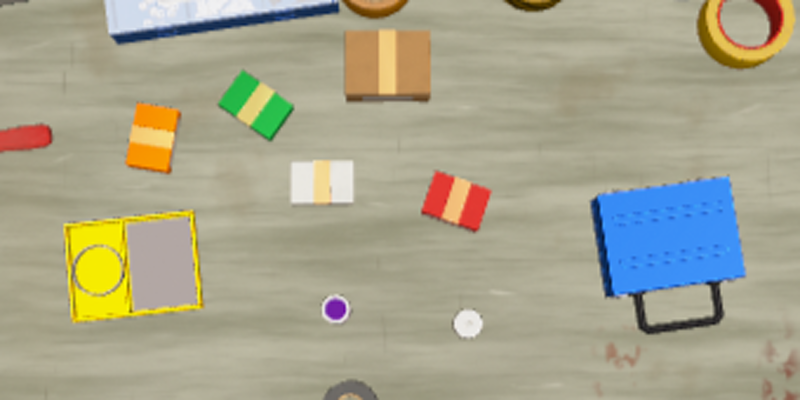

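View pics/side0.png

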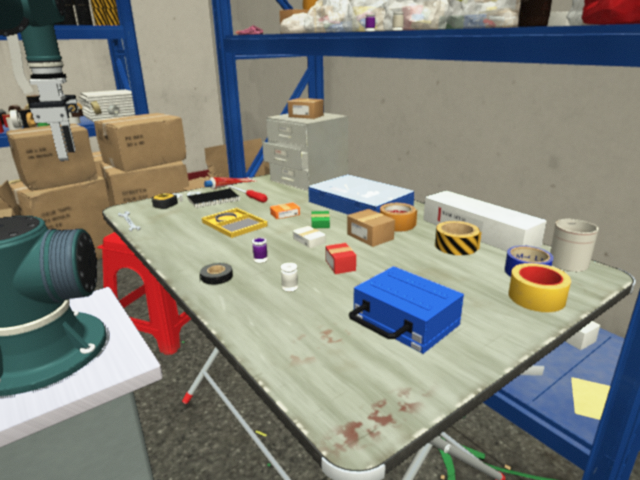

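The pictures show the white carton at top px (287,217), with look-alikes green (259,183) and orange (214,197). The only other white thing of similar size is the white spool, (349,277). Red carton is at (343,225), violet spool (293,271). The blue case is almost shut at (432,240), its handle bar at about (439,280).

```bash
python3 - <<'E'
from h import *
np.set_printoptions(precision=3,suppress=True)
im=cv2.imread("pics/top0.png"); hsv=cv2.cvtColor(im,cv2.COLOR_BGR2HSV).astype(int)
H,S,V=hsv[...,0],hsv[...,1],hsv[...,2]
def fit(name,mask,box,z):
    x0,y0,x1,y1=box; m=np.zeros(mask.shape,np.uint8); m[y0:y1,x0:x1]=mask[y0:y1,x0:x1]
    m=cv2.morphologyEx(m,cv2.MORPH_CLOSE,np.ones((5,5)))
    c=max(cv2.findContours(m,0,cv2.CHAIN_APPROX_NONE)[0],key=cv2.contourArea)[:,0]
    w=np.array([ray("top",u,v,z)[:2] for u,v in c],np.float32)
    r=cv2.minAreaRect(w); print(name,np.array(r[0]),np.array(r[1]),"ang",r[2], np.radians(r[2]))
fit("red",(S>150)&((H<8)|(H>172))|((abs(H-15)<10)&(S>80)),(320,205,365,245),.04)
fit("white",(V>200)|((abs(H-15)<10)&(S>80)),(265,200,310,235),.024)
fit("tray",(S>150)&(abs(H-28)<8),(170,220,245,285),.016)
fit("lid",(S>150)&(abs(H-107)<12)&(V>200),(390,205,480,275),.064)
fit("vs",(V>220)|((H>125)&(H<155)&(S>80)),(275,255,310,285),.05)
fit("ws",(V>200),(335,262,365,290),.05)
a=cv2.resize(im[195:245,265:315],(600,600),interpolation=cv2.INTER_CUBIC); cv2.imwrite("pics/cropw.png",a)
E
```

```text
red [ 0.583 -0.072] [0.07  0.054] ang 71.09669494628906 1.2408714140987571
white [0.608 0.086] [0.072 0.05 ] ang 89.86538696289062 1.5684468860812286
tray [0.512 0.307] [0.116 0.154] ang 5.999743938446045 0.10471528600245548
lid [ 0.54  -0.316] [0.114 0.152] ang 7.837470054626465 0.13678965747969166
vs [0.458 0.069] [0.027 0.027] ang 89.65873718261719 1.5648401670169343
ws [ 0.441 -0.083] [0.03  0.027] ang 89.65091705322266 1.5647036800110679
```

View pics/cropw.png

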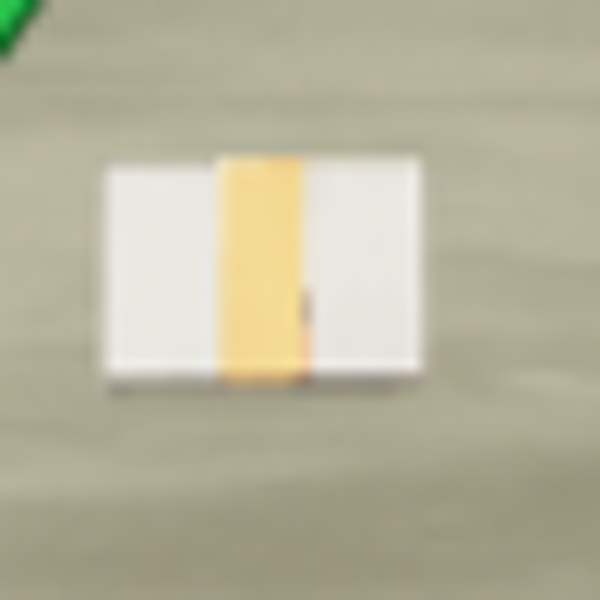

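Request:
play_rows(translation=[[0,0,0],[0,0,0],[0,0,0],[0,0,0],[0,0,0],[0,0,0],[0,0,0],[0,0,0]], twist=[[0,0,1],[0,0,1],[0,0,1],[0,0,1],[0,0,1],[0,0,1],[0,0,1],[0,0,1]], gripper=[-0.1,-0.1,-0.1,-0.1,-0.1,-0.1,-0.1,-0.1])

```text
time: 1.7
tool_pos: [0.1787, 0.5202, 0.4047]
ee_rot: [3.142, -0.0, 2.007]
wrist_force: [-0.6, 0.8, 0.3]
width: 0.0423
finger_force: 0.0
```

Request:
play_rows(translation=[[0,0,0],[0,0,0],[0,0,0],[0,0,0],[-1,0.16,0],[-1,0.16,0],[-1,0.16,0],[-1,0.16,0]], twist=[[0,0,1],[0,0,1],[0,0,1],[0,0,0.03],[0,0,0],[0,0,0],[0,0,0],[0,0,0]], gripper=[-0.1,-0.1,-0.1,-0.1,-0.1,-0.1,-0.1,-0.1])

```text
time: 2.5
tool_pos: [0.2259, 0.3638, 0.4047]
ee_rot: [3.141, -0.0, 1.711]
wrist_force: [0.4, 0.5, 0.3]
width: 0.0423
finger_force: 0.0
```

Request:
play_rows(translation=[[-1,0.16,0],[-1,0.16,0],[-1,0.16,0],[-1,0.16,0],[-1,0.16,0],[-1,0.16,0],[-1,0.16,0],[-1,0.16,0]], twist=[[0,0,0],[0,0,0],[0,0,0],[0,0,0],[0,0,0],[0,0,0],[0,0,0],[0,0,0]], gripper=[-0.1,-0.1,-0.1,-0.1,-0.1,-0.1,-0.1,-0.1])

```text
time: 3.3
tool_pos: [0.3201, 0.0536, 0.405]
ee_rot: [3.14, 0.0, 1.71]
wrist_force: [1.2, 1.3, -0.4]
width: 0.0424
finger_force: 0.0
```

Request:
play_rows(translation=[[-1,0.16,0],[-1,0.16,0],[-1,0.16,0],[-1,0.16,0],[-1,0.16,0],[-1,0.16,0],[-1,0.16,0],[-1,0.16,0]], twist=[[0,0,0],[0,0,0],[0,0,0],[0,0,0],[0,0,0],[0,0,0],[0,0,0],[0,0,0]], gripper=[-0.1,-0.1,-0.1,-0.1,-0.1,-0.1,-0.1,-0.1])

```text
time: 4.1
tool_pos: [0.4148, -0.2566, 0.4048]
ee_rot: [3.141, 0.0, 1.71]
wrist_force: [1.0, -0.1, 0.5]
width: 0.0422
finger_force: 0.0
```

Request:
play_rows(translation=[[-1,0.16,0],[-1,0.16,0],[0,0,0],[0,0,0]], twist=[[0,0,0],[0,0,0],[0,0,0],[0,0,0]], gripper=[-0.1,-0.1,-0.1,-0.1])

```text
time: 4.5
tool_pos: [0.4383, -0.333, 0.4039]
ee_rot: [-3.141, -0.002, 1.708]
wrist_force: [0.2, 0.6, 1.2]
width: 0.0423
finger_force: 0.0
```

```bash
python3 - <<'E'
from h import *
np.set_printoptions(precision=4,suppress=True)
o=robot.get_obs(); print(o["time"],o["tool_pos"],o["ee_rot"],o["width"],o["joint_positions"])
snap("wrist","w1"); r=robot.spot_point("case_handle","wrist"); print(r[:2]); print(robot.spot_point("case","wrist")[:2])
print(proj("wrist",[.438,-.333,.04]))
E
```

```text
4.5 [ 0.4383 -0.333   0.4039] [-3.1407 -0.0018  1.7081] 0.04226961608203321 [-0.7528  0.0891  1.3704  0.0005  1.6842 -0.89  ]
[{'centre': [0.4368, -0.3347, 0.0449], 'score': 0.68}]
[]
[315.9276 226.3118]
```

View pics/w1.png

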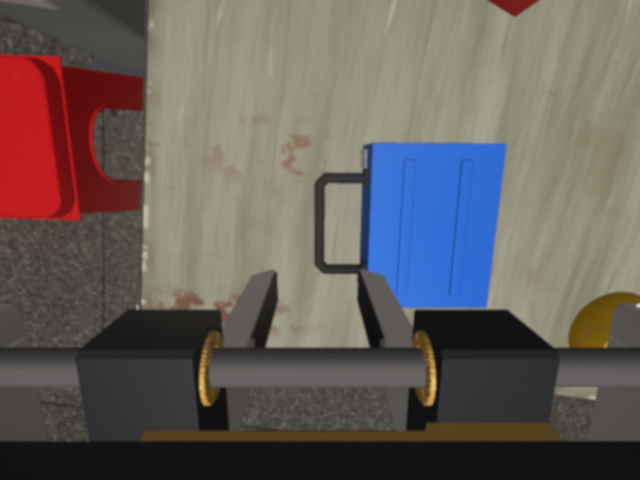

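The bar shows at px column 319, rows 175–270, parallel to the image columns, and it agrees with my estimate (316,226). Now I descend and grip.

Request:
play_rows(translation=[[0,0.06,0.8],[0,0,0.8],[0,0,0.8],[0,0,0.8],[0,0,0.8],[0,0,0.55],[0,0,0],[0,0,0]], twist=[[0,0,0],[0,0,0],[0,0,0],[0,0,0],[0,0,0],[0,0,0],[0,0,0],[0,0,0]], gripper=[-0.1,-0.1,-0.1,-0.1,-0.1,-0.1,-0.1,-0.1])

```text
time: 5.45
tool_pos: [0.4408, -0.3313, 0.2236]
ee_rot: [3.141, 0.001, 1.709]
wrist_force: [0.2, 0.9, -0.1]
width: 0.0426
finger_force: 0.0
```

Request:
play_rows(translation=[[0,0,0],[0,0,0],[0,0,0],[0,0,0],[0,0,0]], twist=[[0,0,0],[0,0,0],[0,0,0],[0,0,0],[0,0,0]], gripper=[-1,-1,-1,-1,-1])

```text
time: 5.95
tool_pos: [0.4402, -0.3323, 0.2229]
ee_rot: [-3.14, 0.001, 1.708]
wrist_force: [-3.4, -1.2, 1.9]
width: 0.0095
finger_force: 30.0
```

```bash
cat > arc.py <<'E'
import numpy as np,sys
# tool y (+ along case x), tool z down: per-row deltas of bar from angle a to b in n rows
a,b,n=float(sys.argv[1]),float(sys.argv[2]),int(sys.argv[3]); r=.1628; p0=np.arctan2(.024,.161)
t=np.linspace(a,b,n+1)+p0; y=-r*np.cos(t); z=r*np.sin(t)
for k,(p,q) in enumerate(zip(np.round(np.diff(y)/.04,2),np.round(-np.diff(z)/.04,2))): print(f"[0, {p}, {q}],",end="\n" if k%8==7 else " ")
E
python3 arc.py 0.03 1.66 32
python3 -c "
from bench import robot;o=robot.get_obs();print(o['tool_pos'],o['ee_rot'],o['wrist_force'])"
```

```text
[0, 0.04, -0.2], [0, 0.05, -0.2], [0, 0.06, -0.2], [0, 0.07, -0.19], [0, 0.08, -0.19], [0, 0.09, -0.19], [0, 0.1, -0.18], [0, 0.11, -0.18],
[0, 0.12, -0.17], [0, 0.13, -0.16], [0, 0.14, -0.16], [0, 0.14, -0.15], [0, 0.15, -0.14], [0, 0.16, -0.13], [0, 0.16, -0.13], [0, 0.17, -0.12],
[0, 0.18, -0.11], [0, 0.18, -0.1], [0, 0.19, -0.09], [0, 0.19, -0.08], [0, 0.19, -0.07], [0, 0.2, -0.06], [0, 0.2, -0.05], [0, 0.2, -0.04],
[0, 0.21, -0.03], [0, 0.21, -0.02], [0, 0.21, -0.01], [0, 0.21, 0.0], [0, 0.21, 0.01], [0, 0.21, 0.02], [0, 0.2, 0.03], [0, 0.2, 0.04],
[ 0.44017817 -0.33229839  0.22291797] [-3.13959766e+00  5.10437358e-04  1.70779061e+00] [-3.36885723 -1.17556699  1.878696  ]
```

Request:
play_rows(translation=[[0,0.04,-0.2],[0,0.05,-0.2],[0,0.06,-0.2],[0,0.07,-0.19],[0,0.08,-0.19],[0,0.09,-0.19],[0,0.1,-0.18],[0,0.11,-0.18]], twist=[[0,0,0],[0,0,0],[0,0,0],[0,0,0],[0,0,0],[0,0,0],[0,0,0],[0,0,0]], gripper=[-1,-1,-1,-1,-1,-1,-1,-1])

```text
time: 6.75
tool_pos: [0.4627, -0.3294, 0.2844]
ee_rot: [-3.134, -0.0, 1.707]
wrist_force: [-9.3, -3.4, 1.5]
width: 0.009
finger_force: 30.0
```

```bash
python3 -c "
from bench import robot;o=robot.get_obs();print(o['tool_pos'],o['ee_rot'],o['wrist_force'],o['width'])"
```

```text
[ 0.46267055 -0.32936878  0.2844282 ] [-3.13380336e+00 -3.18114108e-04  1.70669128e+00] [-9.32974283 -3.40202343  1.54234524] 0.009028349652792039
```

Request:
play_rows(translation=[[0,0.09,-0.18],[0,0.11,-0.17],[0,0.12,-0.16],[0,0.13,-0.16],[0,0.14,-0.15],[0,0.15,-0.14],[0,0.16,-0.13],[0,0.17,-0.12]], twist=[[0,0,0],[0,0,0],[0,0,0],[0,0,0],[0,0,0],[0,0,0],[0,0,0],[0,0,0]], gripper=[-1,-1,-1,-1,-1,-1,-1,-1])

```text
time: 7.55
tool_pos: [0.5058, -0.3233, 0.3343]
ee_rot: [-3.137, 0.001, 1.707]
wrist_force: [-8.0, -1.0, 5.1]
width: 0.0093
finger_force: 30.0
```

Request:
play_rows(translation=[[0,0.18,-0.11],[0,0.18,-0.1],[0,0.19,-0.09],[0,0.19,-0.08],[0,0.19,-0.07],[0,0.2,-0.06],[0,0.2,-0.05],[0,0.2,-0.04]], twist=[[0,0,0],[0,0,0],[0,0,0],[0,0,0],[0,0,0],[0,0,0],[0,0,0],[0,0,0]], gripper=[-1,-1,-1,-1,-1,-1,-1,-1])

```text
time: 8.35
tool_pos: [0.5673, -0.3147, 0.3604]
ee_rot: [3.14, 0.003, 1.707]
wrist_force: [-4.9, -1.3, 8.4]
width: 0.0087
finger_force: 30.0
```

Request:
play_rows(translation=[[0,0.21,-0.03],[0,0.21,-0.02],[0,0.21,-0.01],[0,0.21,0],[0,0.21,0.01],[0,0.21,0.02],[0,0.2,0.03],[0,0.2,0.04]], twist=[[0,0,0],[0,0,0],[0,0,0],[0,0,0],[0,0,0],[0,0,0],[0,0,0],[0,0,0]], gripper=[-1,-1,-1,-1,-1,-1,-1,-1])

```text
time: 9.15
tool_pos: [0.6337, -0.3057, 0.3578]
ee_rot: [3.138, 0.003, 1.708]
wrist_force: [-1.9, -2.8, 2.6]
width: 0.0087
finger_force: 30.0
```

```bash
python3 - <<'E'
from h import *
np.set_printoptions(precision=4,suppress=True)
o=robot.get_obs();print(o['tool_pos'],o['ee_rot'],o['wrist_force'],o['width'])
h=np.array([.540,-.319])+.058*np.array([np.cos(.137),np.sin(.137)])
d=(o['tool_pos'][:2]-h)@[np.cos(.137),np.sin(.137)]; z=o['tool_pos'][2]-.18-.016
print(d,z,np.hypot(d,z),np.pi-np.arctan2(z,d)-.148)
snap("side","s2")
E
```

```text
[ 0.6337 -0.3057  0.3578] [3.138  0.0031 1.7075] [-1.865  -2.7808  2.5615] 0.008661270486265674
0.03666941605528984 0.1617861381955134 0.1658897241725771 1.6456841627168461
```

View pics/s2.png

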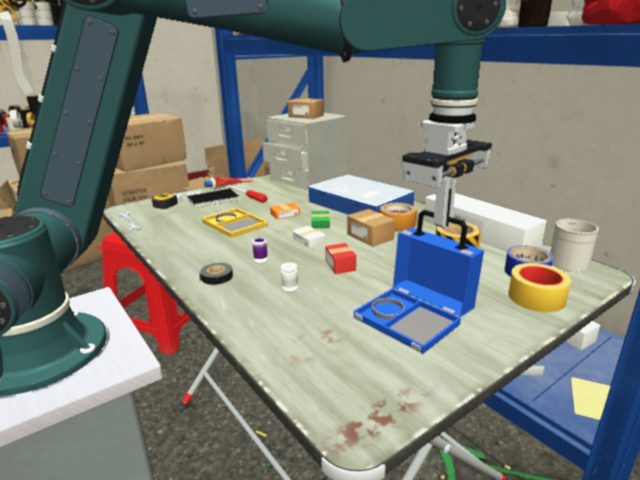

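Request:
play_rows(translation=[[0,0,0],[0,0,0],[0,0,0],[0,0,-0.5],[0,0,-0.7],[0,0,0],[0,0,0],[0,0,0]], twist=[[0,0,0],[0,0,0],[0,0,0],[0,0,0],[0,0,0],[0,0,0.98],[0,0,0.98],[0,0,0.98]], gripper=[-0.2,-0.2,-0.2,-0.2,-0.2,-0.2,-0.2,-0.2])

```text
time: 10.0
tool_pos: [0.6332, -0.3052, 0.4025]
ee_rot: [-3.141, -0.001, 1.41]
wrist_force: [-0.5, -0.0, 0.1]
width: 0.0373
finger_force: 0.0
```

Request:
play_rows(translation=[[0,0,0],[0,0,0],[0,0,0],[0,0,0],[0,0,0],[0,0,0],[0,0,0],[0,0,0]], twist=[[0,0,0.98],[0,0,0.98],[0,0,0.98],[0,0,0.98],[0,0,0.98],[0,0,0.98],[0,0,0.98],[0,0,0.98]], gripper=[0.4,0.4,0.4,0.4,0.4,0.4,0.4,0.4])

```text
time: 10.8
tool_pos: [0.6332, -0.3052, 0.402]
ee_rot: [-3.14, -0.0, 0.626]
wrist_force: [-0.8, 0.2, 0.1]
width: 0.0657
finger_force: 0.0
```

Request:
play_rows(translation=[[0,0,0],[0,0,0],[0,0,0],[0,0,0],[0,0,0],[-0.3,-0.98,0],[-0.3,-0.98,0],[-0.3,-0.98,0]], twist=[[0,0,0.98],[0,0,0.98],[0,0,0.98],[0,0,0.98],[0,0,0.98],[0,0,0],[0,0,0],[0,0,0]], gripper=[0.4,0.4,0.4,0.4,0.4,0.4,0.4,0.4])

```text
time: 11.6
tool_pos: [0.5804, -0.1929, 0.4016]
ee_rot: [-3.14, 0.001, 0.139]
wrist_force: [0.3, 0.6, 0.6]
width: 0.0657
finger_force: 0.0
```

Request:
play_rows(translation=[[-0.3,-0.98,0],[-0.3,-0.98,0],[-0.3,-0.98,0],[-0.3,-0.98,0],[-0.3,-0.98,0],[-0.3,-0.98,0],[-0.3,-0.98,0],[0,0,0]], twist=[[0,0,0],[0,0,0],[0,0,0],[0,0,0],[0,0,0],[0,0,0],[0,0,0],[0,0,0]], gripper=[0.4,0.4,0.4,0.4,0.4,0.4,0.4,0.4])

```text
time: 12.4
tool_pos: [0.4577, 0.0693, 0.4028]
ee_rot: [-3.139, 0.0, 0.146]
wrist_force: [-0.6, 1.2, -1.0]
width: 0.0659
finger_force: 0.0
```

```bash
python3 - <<'E'
from h import *
np.set_printoptions(precision=4,suppress=True)
o=robot.get_obs();print(o['time'],o['tool_pos'],o['ee_rot'],o['width'])
snap("wrist","w3")
for n in ["spool_violet_mid","spool_white_mid","carton_red_mid"]:
  print(n,[(np.round(a["centre"],4).tolist(),a["score"],proj("wrist",a["centre"]).astype(int).tolist()) for a in robot.spot_point(n,"wrist")[:3]])
snap("side","s3"); snap("top","t3")
for c in ["side","top"]:
  print([(a["centre"],a["score"]) for a in robot.spot_point("case",c)[:1]])
E
```

```text
12.4 [0.4577 0.0693 0.4028] [-3.139   0.0002  0.1459] 0.06593524859899018
spool_violet_mid [([0.4606, 0.0722, 0.023], 0.77, [311, 221])]
spool_white_mid [([0.4415, -0.0801, 0.027], 0.97, [453, 260])]
carton_red_mid [([0.5858, -0.0718, 0.0162], 0.78, [475, 114])]
[([0.5396, -0.3169, -0.0014], 0.87)]
[([0.5413, -0.3199, -0.001], 0.69)]
```

View pics/w3.png

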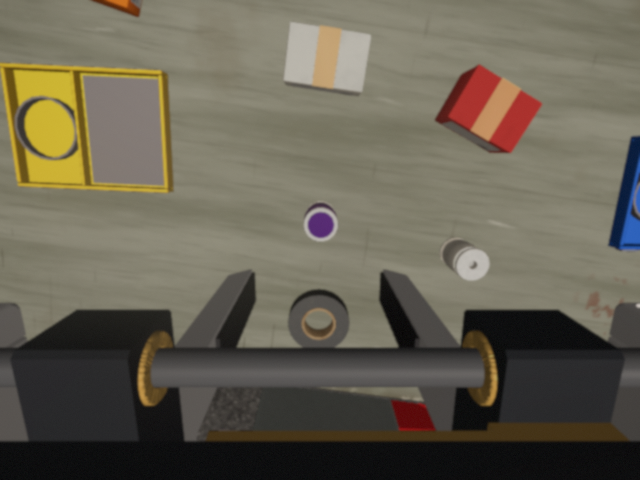

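Violet spool's disc is at (321,224), white spool top at (472,264), red carton at about (497,108), white carton at (327,58). I'll measure them from the pixels.

```bash
python3 - <<'E'
from h import *
np.set_printoptions(precision=4,suppress=True)
print("vs",ray("wrist",321,224,.05),"ws",ray("wrist",472,264,.05))
for n,c in dict(white=[(290,23),(371,35),(362,93),(285,81)],red=[(480,65),(541,103),(508,153),(444,113)]).items():
    z=.024 if n=="white" else .04
    w=np.array([ray("wrist",u,v,z)[:2] for u,v in c]); e=np.linalg.norm(np.roll(w,-1,0)-w,axis=1); d=w[0]-w[1]
    print(n,w.mean(0),e,"yaw of y",np.arctan2(d[1],d[0])-np.pi/2)
for n,c in dict(tray=[(2,66),(168,69),(172,190),(16,187)]).items():
    w=np.array([ray("wrist",u,v,.016)[:2] for u,v in c]); e=np.linalg.norm(np.roll(w,-1,0)-w,axis=1); d=w[0]-w[1]
    print(n,w.mean(0),e,"yaw of y",np.arctan2(d[1],d[0])-np.pi/2)
im=cv2.imread("pics/t3.png"); cv2.imwrite("pics/t3c.png",cv2.resize(im[190:290,380:480],(600,600),interpolation=cv2.INTER_CUBIC))
print(proj("top",[.540,-.319,.016]),[proj("top",[.540+a*.9906-b*.1366,-.319+a*.1366+b*.9906,.016]).tolist() for a in(-.058,.058) for b in(-.0765,.0765)])
E
```

```text
vs [0.4649 0.0614 0.05  ] ws [ 0.4461 -0.0888  0.05  ]
white [0.6129 0.0765] [0.0734 0.0493 0.0723 0.0484] yaw of y 0.006287514022622398
red [ 0.5886 -0.0778] [0.066  0.0497 0.0713 0.0488] yaw of y -0.35597906646286215
tray [0.5193 0.2966] [0.1554 0.1133 0.1576 0.113 ] yaw of y 0.12193809301484504
[432.4826 241.0553] [[463.1479590576355, 257.8306583005807], [408.5295176843364, 265.72463214366735], [456.22836260022814, 216.59950274969984], [401.974048147999, 224.36558829857117]]
```

View pics/t3c.png

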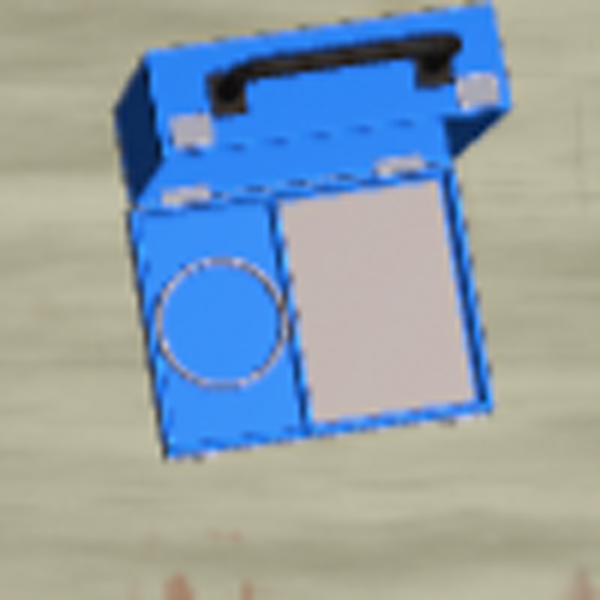

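```bash
python3 - <<'E'
from h import *
np.set_printoptions(precision=4,suppress=True)
o=robot.get_obs();print(o['time'],o['tool_pos'],o['ee_rot'])
im=snap("wrist","w4")[:,:,::-1]; hsv=cv2.cvtColor(np.ascontiguousarray(im),cv2.COLOR_BGR2HSV).astype(int); H,S,V=hsv[...,0],hsv[...,1],hsv[...,2]
m=((H>125)&(H<160)&(S>80)); m[:190]=0;m[260:]=0
ys,xs=np.nonzero(m); print(xs.min(),xs.max(),ys.min(),ys.max())
u,v=xs.mean(),ys[ys>ys.min()].mean(); print(u,v,ray("wrist",u,v,.05),ray("top",293.5,271,.05))
for n in ["spool_violet_mid","spool_white_mid","carton_red_mid","carton_white_mid","tray"]:
  print(n,[np.round(a["centre"],4).tolist() for a in robot.spot_point(n,"wrist")[:3]])
E
```

```text
12.8 [0.4603 0.0651 0.4024] [-3.1415  0.0005  0.1379]
303 326 215 238
314.5344827586207 226.7527352297593 [0.4614 0.0671 0.05  ] [0.4584 0.0648 0.05  ]
spool_violet_mid [[0.4594, 0.0671, 0.0242]]
spool_white_mid [[0.4446, -0.0805, 0.0253]]
carton_red_mid [[0.5852, -0.0747, 0.0187]]
carton_white_mid [[0.6087, 0.0821, 0.0154]]
tray [[0.5132, 0.3071, 0.0038]]
```

Request:
play_rows(translation=[[0,-0.05,0.8],[0,0,0.9],[0,0,0.9],[0,0,0.9],[0,0,0.7],[0,0,0.32],[0,0,0],[0,0,0]], twist=[[0,0,0],[0,0,0],[0,0,0],[0,0,0],[0,0,0],[0,0,0],[0,0,0],[0,0,0]], gripper=[0.4,0.4,0.4,0.4,0.4,0.4,0.4,0.4])

```text
time: 13.9
tool_pos: [0.4602, 0.068, 0.2231]
ee_rot: [3.141, -0.002, 0.14]
wrist_force: [-0.2, -0.2, 1.4]
width: 0.0658
finger_force: 0.0
```

Request:
play_rows(translation=[[0,0,0],[0,0,0],[0,0,0],[0,0,0],[0,0,0],[0,0,-0.8],[0,0,-0.9],[0,0,-0.8]], twist=[[0,0,0],[0,0,0],[0,0,0],[0,0,0],[0,0,0],[0,0,0],[0,0,0],[0,0,0]], gripper=[-1,-1,-1,-1,-1,-1,-1,-1])

```text
time: 14.7
tool_pos: [0.4594, 0.068, 0.3231]
ee_rot: [-3.141, 0.0, 0.14]
wrist_force: [0.7, 0.5, -0.5]
width: 0.0316
finger_force: 30.0
```

Request:
play_rows(translation=[[0.07,0.97,0],[0.07,0.97,0],[0.07,0.97,0],[0.07,0.97,0],[0.07,0.97,0],[0.07,0.97,0],[0.07,0.97,0],[0.07,0.97,0]], twist=[[0,0,0],[0,0,0],[0,0,0],[0,0,0],[0,0,0],[0,0,0],[0,0,0],[0,0,0]], gripper=[-1,-1,-1,-1,-1,-1,-1,-1])

```text
time: 15.5
tool_pos: [0.525, -0.2379, 0.3216]
ee_rot: [-3.141, 0.0, 0.14]
wrist_force: [0.6, 0.3, -0.3]
width: 0.0318
finger_force: 30.0
```

Request:
play_rows(translation=[[0.05,0.5,0],[0,0.5,0],[0,0,0],[0,0,0],[0,0,0]], twist=[[0,0,0],[0,0,0],[0,0,0],[0,0,0],[0,0,0]], gripper=[-1,-1,-1,-1,-1])

```text
time: 16.0
tool_pos: [0.5325, -0.2745, 0.3219]
ee_rot: [-3.141, 0.0, 0.141]
wrist_force: [0.1, -0.3, -0.5]
width: 0.0318
finger_force: 30.0
```

```bash
python3 - <<'E'
from h import *
np.set_printoptions(precision=4,suppress=True)
o=robot.get_obs();print(o['time'],o['tool_pos'],o['ee_rot'],o['width'],o['wrist_force'])
p=o['tool_pos'][:2]-np.array([.532,-.277]); c,s=np.cos(.137),np.sin(.137); print("rel cup, case axes",p@[c,s],p@[-s,c])
snap("wrist","w5"); print(robot.spot_point("case","wrist")[:1])
E
```

```text
16.0 [ 0.5325 -0.2745  0.3219] [-3.1408  0.0001  0.141 ] 0.031778398270598224 [ 0.0581 -0.3361 -0.494 ]
rel cup, case axes 0.0008193859726204511 0.00241469022099426
[]
```

View pics/w5.png

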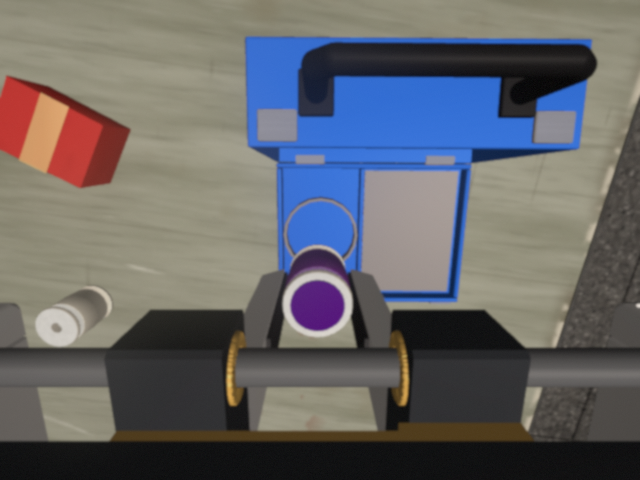

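Request:
play_rows(translation=[[0,0.04,0.5],[0,0,0.6],[0,0,0.5],[0,0,0.4],[0,0,0.2],[0,0,0.12],[0,0,0],[0,0,0]], twist=[[0,0,0],[0,0,0],[0,0,0],[0,0,0],[0,0,0],[0,0,0],[0,0,0],[0,0,0]], gripper=[-1,-1,-1,-1,-1,-1,-1,-1])

```text
time: 16.9
tool_pos: [0.5331, -0.2772, 0.2301]
ee_rot: [3.14, -0.001, 0.14]
wrist_force: [-0.4, 0.1, -1.1]
width: 0.0319
finger_force: 30.0
```

```bash
python3 - <<'E'
from h import *
o=robot.get_obs();print(o['time'],o['tool_pos'],o['ee_rot'],o['width'],o['wrist_force'])
E
```

```text
16.9 [ 0.53308293 -0.27720143  0.23012905] [ 3.14049056e+00 -1.46171024e-03  1.40030308e-01] 0.031935270232881445 [-0.42602044  0.0568246  -1.05604496]
```

Request:
play_rows(translation=[[0,0,0.04],[0,0,0],[0,0,0],[0,0,0],[0,0,0],[0,0,-0.7],[0,0,-0.9],[0,0,-0.9]], twist=[[0,0,0],[0,0,0],[0,0,0],[0,0,0],[0,0,0],[0,0,0],[0,0,0],[0,0,0]], gripper=[-1,0.1,0.1,0.1,0.1,0.1,0.1,0.1])

```text
time: 17.7
tool_pos: [0.5325, -0.2771, 0.3279]
ee_rot: [-3.14, 0.001, 0.14]
wrist_force: [0.3, 0.5, 1.1]
width: 0.0517
finger_force: 0.0
```

Request:
play_rows(translation=[[0.4,-0.97,0],[0.4,-0.97,0],[0.4,-0.97,0],[0.4,-0.97,0],[0.4,-0.97,0],[0,0,0],[0,0,0],[0,0,0]], twist=[[0,0,0],[0,0,0],[0,0,0],[0,0,0],[0,0,0],[0,0,-1],[0,0,-1],[0,0,-1]], gripper=[0.6,0.6,0.6,0.6,0.6,0.6,0.6,0.6])

```text
time: 18.5
tool_pos: [0.585, -0.0732, 0.3275]
ee_rot: [3.142, -0.0, 0.445]
wrist_force: [-0.4, 0.3, 0.1]
width: 0.0751
finger_force: 0.0
```

Request:
play_rows(translation=[[0,0,0],[0,0,0],[0,0,0],[0,0,0],[0,0,0],[0,0,0],[0,0,0],[0,0,0]], twist=[[0,0,-1],[0,0,-1],[0,0,-1],[0,0,-1],[0,0,-1],[0,0,-1],[0,0,-1],[0,0,-0.9]], gripper=[0.6,0.6,0.6,0.6,0.6,0.6,0.6,0.6])

```text
time: 19.3
tool_pos: [0.5849, -0.0739, 0.3275]
ee_rot: [3.142, -0.0, 1.234]
wrist_force: [-0.1, -0.5, -0.1]
width: 0.0756
finger_force: 0.0
```

Request:
play_rows(translation=[[0,0,0],[0,0,0],[0,0,0],[0,0,0]], twist=[[0,0,0],[0,0,0],[0,0,0],[0,0,0]], gripper=[0.6,0.6,0.6,0.6])

```text
time: 19.7
tool_pos: [0.5849, -0.074, 0.3275]
ee_rot: [3.142, -0.0, 1.229]
wrist_force: [0.5, 0.9, 0.0]
width: 0.0749
finger_force: 0.0
```

```bash
python3 - <<'E'
from h import *
np.set_printoptions(precision=4,suppress=True)
o=robot.get_obs();print(o['time'],o['tool_pos'],o['ee_rot'],o['width'])
im=np.ascontiguousarray(snap("wrist","w6")[:,:,::-1]); hsv=cv2.cvtColor(im,cv2.COLOR_BGR2HSV).astype(int); H,S,V=hsv[...,0],hsv[...,1],hsv[...,2]
m=(((S>150)&((H<8)|(H>172))&(V>170))).astype(np.uint8)
m[300:]=0; m=cv2.morphologyEx(m,cv2.MORPH_CLOSE,np.ones((45,45)))
c=max(cv2.findContours(m,0,cv2.CHAIN_APPROX_NONE)[0],key=cv2.contourArea)[:,0]
r=cv2.minAreaRect(np.array([ray("wrist",u,v,.04)[:2] for u,v in c],np.float32)); print(r,np.radians(r[2]), c.min(0),c.max(0))
print(robot.spot_point("carton_red_mid","wrist")[:2])
E
```

```text
19.7 [ 0.5849 -0.074   0.3275] [ 3.1416 -0.0001  1.229 ] 0.07489471163160363
((0.5873687267303467, -0.07333853840827942), (0.021732404828071594, 0.04562866687774658), 69.42646789550781) 1.2117204528067498 [289 229] [348 257]
[{'centre': [0.5844, -0.0727, 0.0178], 'score': 0.69}]
```

View pics/w6.png

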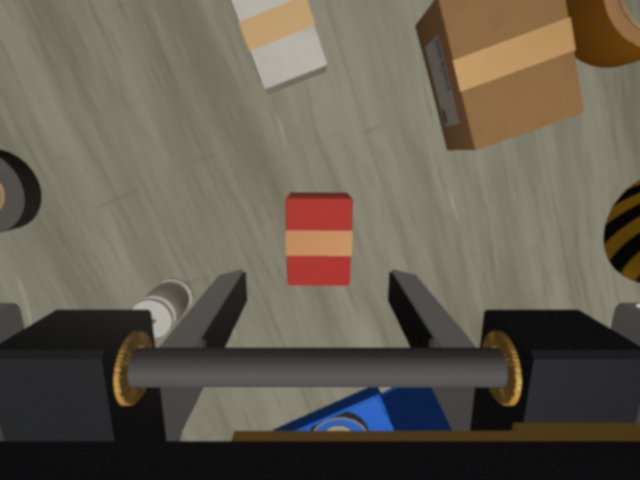

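Request:
play_rows(translation=[[0.05,0.05,0.7],[0,0,0.8],[0,0,0.6],[0,0,0.4],[0,0,0.3],[0,0,0],[0,0,0],[0,0,0]], twist=[[0,0,0],[0,0,0],[0,0,0],[0,0,0],[0,0,0],[0,0,0],[0,0,0],[0,0,0]], gripper=[0.6,0.6,0.6,0.6,0.6,0.6,0.6,-1])

```text
time: 20.6
tool_pos: [0.5881, -0.0728, 0.217]
ee_rot: [3.139, -0.0, 1.23]
wrist_force: [-0.3, -0.1, 0.3]
width: 0.07
finger_force: 0.0
```

Request:
play_rows(translation=[[0,0,0],[0,0,0],[0,0,0],[0,0,0],[0,0,-0.5],[0,0,-0.9],[0,0,-0.9],[0,0,-0.7]], twist=[[0,0,0],[0,0,0],[0,0,0],[0,0,0],[0,0,0],[0,0,0],[0,0,0],[0,0,0]], gripper=[-1,-1,-1,-1,-1,-1,-1,-1])

```text
time: 21.4
tool_pos: [0.5875, -0.0727, 0.3373]
ee_rot: [3.14, -0.0, 1.23]
wrist_force: [-0.0, 0.1, -0.9]
width: 0.0505
finger_force: 30.0
```

Request:
play_rows(translation=[[0,0,0],[0,0,0],[0,0,0],[0,0,0],[0,0,0],[0,0,0],[0,0,0],[0,0,0]], twist=[[0,0,1],[0,0,1],[0,0,1],[0,0,1],[0,0,1],[0,0,1],[0,0,1],[0,0,1]], gripper=[-1,-1,-1,-1,-1,-1,-1,-1])

```text
time: 22.2
tool_pos: [0.5874, -0.0727, 0.3347]
ee_rot: [-3.141, 0.001, 0.426]
wrist_force: [0.3, -0.5, -1.0]
width: 0.0505
finger_force: 30.0
```

Request:
play_rows(translation=[[0,0,0],[0,0,0],[0,0,0],[0,0,0],[0,0,0]], twist=[[0,0,1],[0,0,1],[0,0,0.9],[0,0,0],[0,0,0]], gripper=[-1,-1,-1,-1,-1])

```text
time: 22.7
tool_pos: [0.5874, -0.0727, 0.335]
ee_rot: [-3.141, 0.001, 0.142]
wrist_force: [0.4, -0.0, -1.3]
width: 0.0502
finger_force: 30.0
```

```bash
cat > d.py <<'E'
from h import *
import sys
np.set_printoptions(precision=4,suppress=True)
# target xy of tool in world -> delta in tool units
o=robot.get_obs(); print(o['time'],o['tool_pos'],o['ee_rot'],o['width'],o['wrist_force'])
y=o['ee_rot'][2]; t=np.array([float(sys.argv[1]),float(sys.argv[2])])-o['tool_pos'][:2]
print("tool units x,y:",np.array([t@[np.cos(y),np.sin(y)],t@[np.sin(y),-np.cos(y)]])/.04)
E
cat > k.py <<'E'
import numpy as np
def at(c,yaw,x,y): return np.array(c)+np.array([x*np.cos(yaw)-y*np.sin(yaw),x*np.sin(yaw)+y*np.cos(yaw)])
E
python3 -c "
from k import *;print(at((.538,-.318),.137,0.0,-.033))"
python3 d.py $(python3 -c "
from k import *;a=at((.538,-.318),.137,0.0,-.033);print(*a)")
```

```text
[ 0.54250687 -0.3506908 ]
22.7 [ 0.5874 -0.0727  0.335 ] [-3.1412  0.0007  0.1417] 0.05023216411292871 [ 0.403  -0.041  -1.2698]
tool units x,y: [-2.0927  6.7215]
```

Request:
play_rows(translation=[[-0.7,0,0],[-0.7,0,0],[-0.7,0.7,0],[0,0.97,0],[0,0.97,0],[0,0.97,0],[0,0.97,0],[0,0.97,0]], twist=[[0,0,0],[0,0,0],[0,0,0],[0,0,0],[0,0,0],[0,0,0],[0,0,0],[0,0,0]], gripper=[-1,-1,-1,-1,-1,-1,-1,-1])

```text
time: 23.5
tool_pos: [0.5352, -0.3058, 0.3353]
ee_rot: [-3.141, -0.0, 0.141]
wrist_force: [-0.0, 0.6, -1.8]
width: 0.0505
finger_force: 30.0
```

Request:
play_rows(translation=[[0,0.7,0],[0,0.47,0],[0,0,0.4],[0,0,0.4],[0,0,0.4],[0,0,0],[0,0,0],[0,0,0]], twist=[[0,0,0],[0,0,0],[0,0,0],[0,0,0],[0,0,0],[0,0,0],[0,0,0],[0,0,0]], gripper=[-1,-1,-1,-1,-1,-1,-1,-1])

```text
time: 24.3
tool_pos: [0.542, -0.3501, 0.2883]
ee_rot: [3.141, -0.001, 0.141]
wrist_force: [0.1, 0.5, -0.9]
width: 0.0506
finger_force: 30.0
```

```bash
python3 d.py .5425 -.3507; python3 - <<'E'
from h import *
a=snap("wrist","w7"); b=snap("side","s7"); c=np.hstack([cv2.resize(a,(400,300)),cv2.resize(b[190:370,320:560],(400,300))]); cv2.imwrite("pics/m7.png",c[:,:,::-1])
E
```

```text
24.3 [ 0.542  -0.3501  0.2883] [ 3.1407 -0.001   0.1407] 0.05062462605295276 [ 0.0588  0.5369 -0.8942]
tool units x,y: [0.0091 0.017 ]
```

View pics/m7.png

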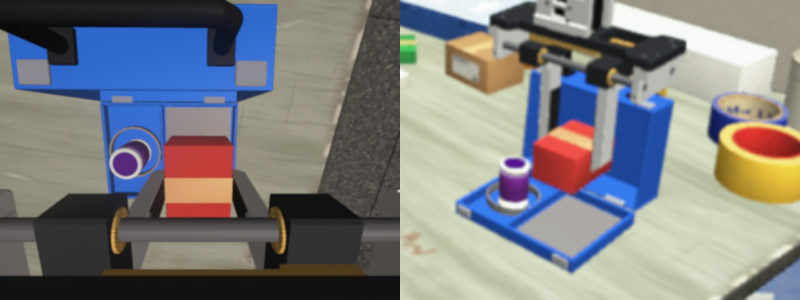

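Left half: the violet spool stands in its cup and the red carton hangs over the pocket. Now I lower it.

Request:
play_rows(translation=[[0,0,0.5],[0,0,0.5],[0,0,0.4],[0,0,0.2],[0,0,0.06],[0,0,0],[0,0,0]], twist=[[0,0,0],[0,0,0],[0,0,0],[0,0,0],[0,0,0],[0,0,0],[0,0,0]], gripper=[-1,-1,-1,-1,-1,-1,-1])

```text
time: 25.1
tool_pos: [0.5421, -0.3509, 0.2222]
ee_rot: [3.14, -0.001, 0.14]
wrist_force: [0.1, 0.3, -1.3]
width: 0.0506
finger_force: 30.0
```

Request:
play_rows(translation=[[0,0,0],[0,0,0],[0,0,0],[0,0,0],[0,0,-0.5],[0,0,-0.7],[0,0,-0.9],[0,0,-0.9]], twist=[[0,0,0],[0,0,0],[0,0,0],[0,0,0],[0,0,0],[0,0,0],[0,0,0],[0,0,0]], gripper=[0.3,0.3,0.3,0.3,0.3,0.3,0.3,0.3])

```text
time: 25.9
tool_pos: [0.5416, -0.3505, 0.3418]
ee_rot: [-3.141, 0.001, 0.14]
wrist_force: [0.6, -0.6, 0.9]
width: 0.0612
finger_force: 0.0
```

```bash
python3 d.py .5425 -.3507; python3 - <<'E'
from h import *
a=snap("wrist","w8"); b=snap("top","t8"); c=np.hstack([cv2.resize(a,(400,300)),cv2.resize(b[190:290,380:480],(400,300))]); cv2.imwrite("pics/m8.png",c[:,:,::-1])
E
```

```text
25.9 [ 0.5416 -0.3505  0.3418] [-3.1407  0.0007  0.1398] 0.061193890649499164 [ 0.6083 -0.6244  0.8567]
tool units x,y: [0.0218 0.0089]
```

View pics/m8.png

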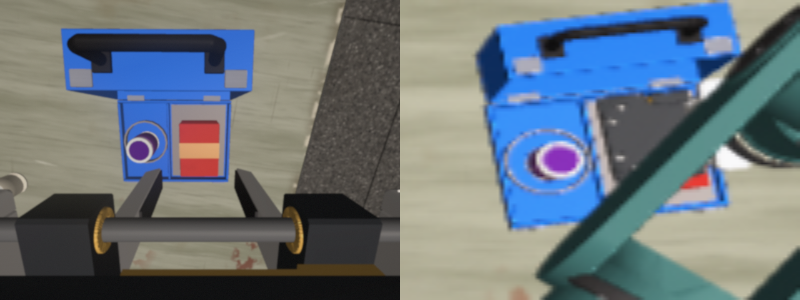

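Both items sit properly: the spool is upright in the cup and the carton is flat in the pocket. Next, the lid gets shut.

Request:
play_rows(translation=[[0,0,-0.8],[0,0,-0.7],[0,0,0],[0,0,0],[0,0,0],[0,0,0],[0,0,0],[0,0,0]], twist=[[0,0,0],[0,0,0],[0,0,-0.98],[0,0,-0.98],[0,0,-0.98],[0,0,-0.98],[0,0,-0.98],[0,0,-0.98]], gripper=[0.3,0.3,-0.2,-0.2,-0.2,-0.2,-0.2,-0.2])

```text
time: 26.8
tool_pos: [0.5418, -0.3506, 0.3996]
ee_rot: [-3.14, 0.0, 0.732]
wrist_force: [-0.1, -0.1, -0.7]
width: 0.0377
finger_force: 0.0
```

Request:
play_rows(translation=[[0,0,0],[0,0,0],[0,0,0],[0,0,0],[0,0,0],[0,0,0],[0,0,0],[0,0,0]], twist=[[0,0,-0.98],[0,0,-0.98],[0,0,-0.98],[0,0,-0.98],[0,0,-0.98],[0,0,-0.98],[0,0,-0.98],[0,0,-0.98]], gripper=[-0.2,-0.2,-0.2,-0.2,-0.2,-0.2,-0.2,-0.2])

```text
time: 27.6
tool_pos: [0.5418, -0.3506, 0.3996]
ee_rot: [-3.14, -0.001, 1.516]
wrist_force: [0.1, 0.5, 0.0]
width: 0.0377
finger_force: 0.0
```

Request:
play_rows(translation=[[0,0,0],[0,0,0],[0.4,0.8,0],[0.4,0.8,0],[0,0.8,0],[0,0,0],[0,0,0],[0,0,0]], twist=[[0,0,-0.98],[0,0,-0.98],[0,0,0],[0,0,0],[0,0,0],[0,0,0],[0,0,0],[0,0,0]], gripper=[-0.2,-0.2,-0.2,-0.2,-0.2,-0.2,-0.2,-0.2])

```text
time: 28.4
tool_pos: [0.6319, -0.3062, 0.4005]
ee_rot: [-3.14, -0.001, 1.707]
wrist_force: [-0.5, 0.3, 0.5]
width: 0.0377
finger_force: 0.0
```

```bash
python3 d.py .6335 -.3055; python3 arc.py 1.65 0.0 32
```

```text
28.4 [ 0.6319 -0.3062  0.4005] [-3.1405 -0.0005  1.7071] 0.03774279106696905 [-0.5332  0.258   0.5146]
tool units x,y: [0.0121 0.0431]
[0, -0.21, -0.04], [0, -0.21, -0.03], [0, -0.21, -0.02], [0, -0.21, -0.01], [0, -0.21, 0.0], [0, -0.21, 0.01], [0, -0.21, 0.02], [0, -0.21, 0.03],
[0, -0.21, 0.04], [0, -0.2, 0.05], [0, -0.2, 0.06], [0, -0.2, 0.08], [0, -0.19, 0.09], [0, -0.19, 0.09], [0, -0.18, 0.1], [0, -0.18, 0.11],
[0, -0.17, 0.12], [0, -0.16, 0.13], [0, -0.16, 0.14], [0, -0.15, 0.15], [0, -0.14, 0.15], [0, -0.13, 0.16], [0, -0.12, 0.17], [0, -0.12, 0.17],
[0, -0.11, 0.18], [0, -0.1, 0.19], [0, -0.09, 0.19], [0, -0.08, 0.19], [0, -0.07, 0.2], [0, -0.06, 0.2], [0, -0.05, 0.2], [0, -0.04, 0.21],
```

Request:
play_rows(translation=[[0,0.04,0.4],[0,0,0.4],[0,0,0.26],[0,0,0],[0,0,0],[0,0,0],[0,0,0],[0,0,0]], twist=[[0,0,0],[0,0,0],[0,0,0],[0,0,0],[0,0,0],[0,0,0],[0,0,0],[0,0,0]], gripper=[-0.2,-0.2,-0.2,-0.2,-1,-1,-1,-1])

```text
time: 29.2
tool_pos: [0.6344, -0.3056, 0.3598]
ee_rot: [3.139, 0.001, 1.708]
wrist_force: [-0.1, 0.9, 0.4]
width: 0.0092
finger_force: 29.9
```

Request:
play_rows(translation=[[0,-0.21,-0.04],[0,-0.21,-0.03],[0,-0.21,-0.02],[0,-0.21,-0.01],[0,-0.21,0],[0,-0.21,0.01],[0,-0.21,0.02],[0,-0.21,0.03]], twist=[[0,0,0],[0,0,0],[0,0,0],[0,0,0],[0,0,0],[0,0,0],[0,0,0],[0,0,0]], gripper=[-1,-1,-1,-1,-1,-1,-1,-1])

```text
time: 30.0
tool_pos: [0.5666, -0.3149, 0.3598]
ee_rot: [-3.141, -0.001, 1.708]
wrist_force: [2.6, -1.3, 1.9]
width: 0.009
finger_force: 30.0
```

Request:
play_rows(translation=[[0,-0.21,0.04],[0,-0.2,0.05],[0,-0.2,0.06],[0,-0.2,0.08],[0,-0.19,0.09],[0,-0.19,0.09],[0,-0.18,0.1],[0,-0.18,0.11]], twist=[[0,0,0],[0,0,0],[0,0,0],[0,0,0],[0,0,0],[0,0,0],[0,0,0],[0,0,0]], gripper=[-1,-1,-1,-1,-1,-1,-1,-1])

```text
time: 30.8
tool_pos: [0.5056, -0.3231, 0.3347]
ee_rot: [3.142, -0.001, 1.708]
wrist_force: [4.1, 0.7, -0.4]
width: 0.0093
finger_force: 30.0
```

```bash
python3 d.py .6335 -.3055
```

```text
30.8 [ 0.5056 -0.3231  0.3347] [ 3.1415 -0.0008  1.7079] 0.00925494126044004 [ 4.1108  0.6953 -0.4167]
tool units x,y: [-0.0005  3.2289]
```

Request:
play_rows(translation=[[0,-0.17,0.12],[0,-0.16,0.13],[0,-0.16,0.14],[0,-0.15,0.15],[0,-0.14,0.15],[0,-0.13,0.16],[0,-0.12,0.17],[0,-0.12,0.17]], twist=[[0,0,0],[0,0,0],[0,0,0],[0,0,0],[0,0,0],[0,0,0],[0,0,0],[0,0,0]], gripper=[-1,-1,-1,-1,-1,-1,-1,-1])

```text
time: 31.6
tool_pos: [0.4603, -0.3293, 0.2872]
ee_rot: [3.141, -0.001, 1.708]
wrist_force: [4.5, 3.1, -0.5]
width: 0.0092
finger_force: 30.0
```

Request:
play_rows(translation=[[0,-0.11,0.18],[0,-0.1,0.19],[0,-0.09,0.19],[0,-0.08,0.19],[0,-0.07,0.2],[0,-0.06,0.2],[0,-0.05,0.2],[0,-0.04,0.2]], twist=[[0,0,0],[0,0,0],[0,0,0],[0,0,0],[0,0,0],[0,0,0],[0,0,0],[0,0,0]], gripper=[-1,-1,-1,-1,-1,-1,-1,-1])

```text
time: 32.4
tool_pos: [0.4383, -0.3324, 0.229]
ee_rot: [3.135, 0.001, 1.708]
wrist_force: [2.7, 12.6, 36.9]
width: 0.0089
finger_force: 30.0
```

```bash
python3 d.py .44 -.332
```

```text
32.4 [ 0.4383 -0.3324  0.229 ] [3.1346 0.0006 1.708 ] 0.008916561874020533 [ 2.6879 12.5517 36.8789]
tool units x,y: [0.0051 0.0434]
```

```bash
python3 - <<'E'
from h import *
b=snap("side","s9"); c=cv2.resize(b[240:370,330:490],(800,600),interpolation=cv2.INTER_CUBIC); cv2.imwrite("pics/m9.png",c[:,:,::-1])
print(robot.spot_point("case_handle","side")[:1],robot.spot_point("case","side")[:1])
for z in(.040,.045,.05): print(z,proj("side",[.437,-.332,z]))
# expected shut lid top corners
from k import at
for z in (.064,.016):print(z,[(proj("side",[*at((.538,-.318),.137,x,y),z])-[330,240])*[5,600/130] for x,y in((-.058,-.0765),(-.058,.0765),(.058,-.0765),(.058,.0765))])
E
```

```text
[{'centre': [0.4403, -0.3306, 0.0416], 'score': 0.7}] [{'centre': [0.5396, -0.3139, 0.0025], 'score': 0.86}]
0.04 [368.48569777 326.4581728 ]
0.045 [368.55653857 323.87491713]
0.05 [368.62776377 321.27764413]
0.064 [array([473.70714428, 375.72687243]), array([108.56760738, 218.91128858]), array([664.86015266, 247.52450374]), array([309.19442409, 118.31126306])]
0.016 [array([462.86112366, 492.28797148]), array([107.47748287, 325.18775605]), array([650.45926137, 356.31599806]), array([303.93029246, 217.9333293 ])]
```

View pics/m9.png

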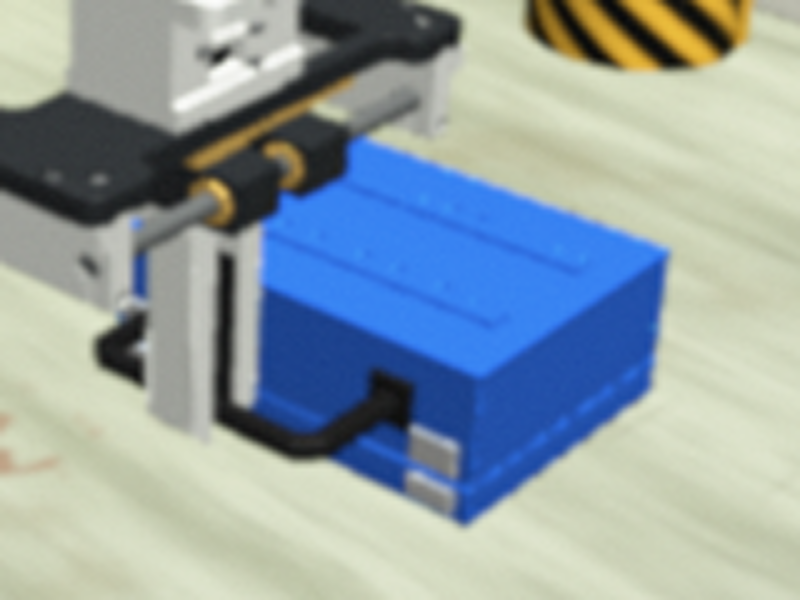

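The lid's top front corner is at crop (478,378), against (474,376) expected when shut, and the stop force agrees, so the lid is fully shut. Next: release and go to the white spool.

Request:
play_rows(translation=[[0,0,0],[0,0,0],[0,0,0],[0,0,0],[0,0,-0.6],[0,0,-0.8],[0,0,-0.8],[0,0,-0.6]], twist=[[0,0,0],[0,0,0],[0,0,0],[0,0,0],[0,0,0],[0,0,0],[0,0,0],[0,0,0]], gripper=[-0.2,-0.2,-0.2,-0.2,-0.2,-0.2,-0.2,-0.2])

```text
time: 33.35
tool_pos: [0.4364, -0.3331, 0.3393]
ee_rot: [-3.141, 0.001, 1.707]
wrist_force: [0.5, -0.5, 0.4]
width: 0.0376
finger_force: 0.0
```

Request:
play_rows(translation=[[0,0,0],[0,0,0],[0,0,0],[0,0,0],[0,0,0],[0,0,0],[0,0,0],[0,0,0]], twist=[[0,0,1],[0,0,1],[0,0,1],[0,0,1],[0,0,1],[0,0,1],[0,0,1],[0,0,1]], gripper=[0.4,0.4,0.4,0.4,0.4,0.4,0.4,0.4])

```text
time: 34.15
tool_pos: [0.4363, -0.333, 0.337]
ee_rot: [-3.14, 0.001, 0.903]
wrist_force: [0.3, 0.5, 0.3]
width: 0.0656
finger_force: 0.0
```

Request:
play_rows(translation=[[0,0,0],[0,0,0],[0,0,0],[0,0,0],[0,0,0],[0,0,0],[0,0,0],[0,0,0]], twist=[[0,0,1],[0,0,1],[0,0,1],[0,0,1],[0,0,1],[0,0,1],[0,0,1],[0,0,1]], gripper=[0.4,0.4,0.4,0.4,0.4,0.4,0.4,0.4])

```text
time: 34.95
tool_pos: [0.4363, -0.3331, 0.3369]
ee_rot: [-3.141, 0.002, 0.103]
wrist_force: [0.3, 0.7, 0.2]
width: 0.0652
finger_force: 0.0
```

Request:
play_rows(translation=[[0.12,-0.89,0],[0.12,-0.89,0],[0.12,-0.89,0],[0.12,-0.89,0],[0.12,-0.89,0],[0.12,-0.89,0],[0.12,-0.86,0],[0,0,0]], twist=[[0,0,0],[0,0,0],[0,0,0],[0,0,0],[0,0,0],[0,0,0],[0,0,0],[0,0,0]], gripper=[0.4,0.4,0.4,0.4,0.4,0.4,0.4,0.4])

```text
time: 35.75
tool_pos: [0.443, -0.0799, 0.3373]
ee_rot: [-3.14, 0.001, 0.112]
wrist_force: [-0.6, -0.5, 0.4]
width: 0.0661
finger_force: 0.0
```

Request:
play_rows(translation=[[0,0,0],[0,0,0],[0,0,0]], twist=[[0,0,0],[0,0,0],[0,0,0]], gripper=[0.4,0.4,0.4])

```text
time: 36.05
tool_pos: [0.4434, -0.0837, 0.3376]
ee_rot: [3.141, 0.001, 0.106]
wrist_force: [-0.8, -0.1, -0.0]
width: 0.0658
finger_force: 0.0
```

```bash
python3 - <<'E'
from h import *
np.set_printoptions(precision=4,suppress=True)
im=np.ascontiguousarray(snap("wrist","w10")[:,:,::-1]); hsv=cv2.cvtColor(im,cv2.COLOR_BGR2HSV).astype(int); H,S,V=hsv[...,0],hsv[...,1],hsv[...,2]
m=((S<25)&(V>195)).astype(np.uint8); m[:150]=0;m[310:]=0
c=max(cv2.findContours(m,0,cv2.CHAIN_APPROX_NONE)[0],key=cv2.contourArea)[:,0]
(u,v),r=cv2.minEnclosingCircle(c.astype(np.float32)); print(u,v,r,c.min(0),c.max(0),ray("wrist",u,v,.05))
print(robot.spot_point("spool_white_mid","wrist")[:2], robot.spot_point("case_handle","side")[:1])
E
python3 d.py .444 -.082
```

```text
639.0 305.0 9.999999747378752e-05 [639 305] [639 305] [ 0.4219 -0.3461  0.05  ]
[{'centre': [0.4414, -0.0835, 0.0254], 'score': 0.77}] [{'centre': [0.4403, -0.3306, 0.0416], 'score': 0.7}]
36.2 [ 0.4435 -0.0835  0.3377] [-3.1416  0.0003  0.1062] 0.06561267627159205 [-0.6712  0.9574  0.3782]
tool units x,y: [ 0.0172 -0.035 ]
```

View pics/w10.png

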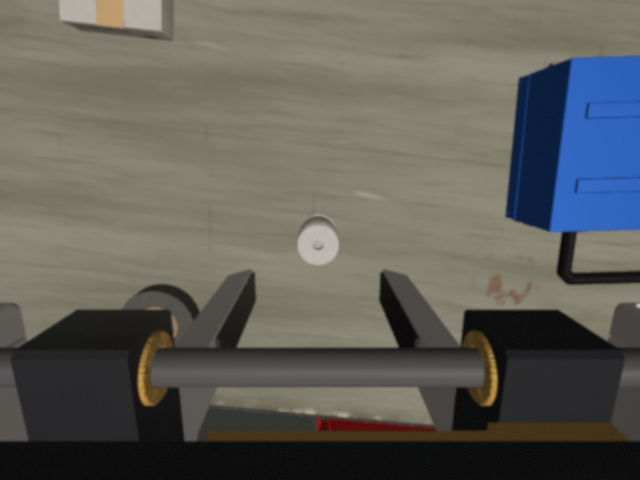

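The white spool's top is at (318,244), centred between the fingers. Picking it up and carrying it to the tray cup.

Request:
play_rows(translation=[[0,0,0.7],[0,0,0.8],[0,0,0.6],[0,0,0.5],[0,0,0.29],[0,0,0],[0,0,0],[0,0,0]], twist=[[0,0,0],[0,0,0],[0,0,0],[0,0,0],[0,0,0],[0,0,0],[0,0,0],[0,0,0]], gripper=[0.4,0.4,0.4,0.4,0.4,0.4,0.4,-1])

```text
time: 37.0
tool_pos: [0.4441, -0.0829, 0.2237]
ee_rot: [3.141, -0.003, 0.108]
wrist_force: [-0.8, 0.7, 0.6]
width: 0.0611
finger_force: 0.0
```

Request:
play_rows(translation=[[0,0,0],[0,0,0],[0,0,0],[0,0,0],[0,0,-0.5],[0,0,-0.8],[0,0,-0.8],[0,0,-0.4]], twist=[[0,0,0],[0,0,0],[0,0,0],[0,0,0],[0,0,0],[0,0,0],[0,0,0],[0,0,0]], gripper=[-1,-1,-1,-1,-1,-1,-1,-1])

```text
time: 37.8
tool_pos: [0.4439, -0.0827, 0.3253]
ee_rot: [3.14, -0.004, 0.108]
wrist_force: [0.8, -0.6, -0.9]
width: 0.0319
finger_force: 30.0
```

Request:
play_rows(translation=[[0.25,-0.96,0],[0.25,-0.96,0],[0.25,-0.96,0],[0.25,-0.96,0],[0.25,-0.96,0],[0.25,-0.96,0],[0.25,-0.96,0],[0.25,-0.96,0]], twist=[[0,0,0],[0,0,0],[0,0,0],[0,0,0],[0,0,0],[0,0,0],[0,0,0],[0,0,0]], gripper=[-1,-1,-1,-1,-1,-1,-1,-1])

```text
time: 38.6
tool_pos: [0.4898, 0.2331, 0.3221]
ee_rot: [3.141, 0.0, 0.108]
wrist_force: [0.3, -1.1, -0.8]
width: 0.0319
finger_force: 30.0
```

Request:
play_rows(translation=[[0.25,-0.96,0],[0.25,-0.96,0],[0.25,-0.8,0],[0,-0.16,0],[0,0,0],[0,0,0],[0,0,0]], twist=[[0,0,0],[0,0,0],[0,0,0],[0,0,0],[0,0,0],[0,0,0],[0,0,0]], gripper=[-1,-1,-1,-1,-1,-1,-1])

```text
time: 39.3
tool_pos: [0.5074, 0.3479, 0.3224]
ee_rot: [3.141, 0.0, 0.106]
wrist_force: [0.3, 0.4, -0.1]
width: 0.032
finger_force: 30.0
```

```bash
python3 d.py .509 .349; python3 - <<'E'
from h import *
from k import at
im=snap("wrist","w11")
cv2.imwrite("pics/w11.png",im[:,:,::-1])
print([proj("wrist",[*at((.5135,.308),.11,x,y),.016]).round().tolist() for x,y in((.058,.0765),(.058,-.0765),(-.058,-.0765),(-.058,.0765))], proj("wrist",[.509,.349,.014]))
print(robot.spot_point("tray","wrist")[:1])
E
```

```text
39.3 [0.5074 0.3479 0.3224] [3.1412 0.0001 0.1064] 0.031999504580890445 [ 0.3357  0.4043 -0.0979]
tool units x,y: [ 0.0416 -0.0227]
[[270.0, 166.0], [466.0, 165.0], [453.0, 303.0], [274.0, 304.0]] [315.10447598 237.42566874]
[{'centre': [0.5141, 0.3077, -0.0012], 'score': 0.8}]
```

View pics/w11.png

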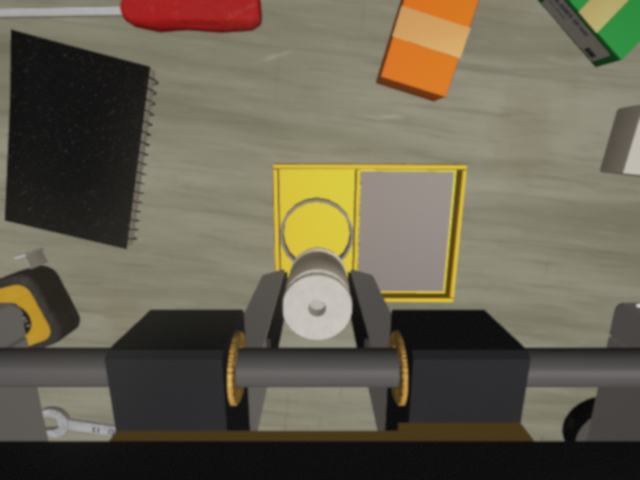

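The tray corners lie within 3 px of my predictions and its cup centre is at (316,233). Lowering the spool.

Request:
play_rows(translation=[[0.04,0,0.5],[0,0,0.6],[0,0,0.5],[0,0,0.4],[0,0,0.2],[0,0,0.16],[0,0,0],[0,0,0]], twist=[[0,0,0],[0,0,0],[0,0,0],[0,0,0],[0,0,0],[0,0,0],[0,0,0],[0,0,0]], gripper=[-1,-1,-1,-1,-1,-1,-1,-1])

```text
time: 40.2
tool_pos: [0.5093, 0.3495, 0.2288]
ee_rot: [-3.141, -0.002, 0.108]
wrist_force: [0.3, -0.2, -0.4]
width: 0.0314
finger_force: 30.0
```

Request:
play_rows(translation=[[0,0,0],[0,0,0],[0,0,0],[0,0,0],[0,0,-0.5],[0,0,-0.8],[0,0,-0.8],[0,0,-0.6]], twist=[[0,0,0],[0,0,0],[0,0,0],[0,0,0],[0,0,0],[0,0,0],[0,0,0],[0,0,0]], gripper=[0.1,0.1,0.1,0.1,0.1,0.1,0.1,0.1])

```text
time: 41.0
tool_pos: [0.5091, 0.3494, 0.3384]
ee_rot: [-3.14, -0.002, 0.108]
wrist_force: [-0.6, 0.2, -0.2]
width: 0.0519
finger_force: 0.0
```

Request:
play_rows(translation=[[0.25,0.97,0],[0.25,0.97,0],[0.25,0.97,0],[0.25,0.97,0],[0.25,0.97,0],[0.25,0.97,0],[0.25,0.97,0],[0,0,0]], twist=[[0,0,0],[0,0,0],[0,0,0],[0,0,0],[0,0,0],[0,0,0],[0,0,0],[0,0,-0.98]], gripper=[0.1,0.6,0.6,0.6,0.6,0.6,0.6,0.6])

```text
time: 41.8
tool_pos: [0.6091, 0.0822, 0.3357]
ee_rot: [3.139, -0.0, 0.202]
wrist_force: [0.6, 0.1, -0.4]
width: 0.0749
finger_force: 0.0
```

Request:
play_rows(translation=[[0,0,0],[0,0,0],[0,0,0],[0,0,0],[0,0,0],[0,0,0],[0,0,0],[0,0,0]], twist=[[0,0,-0.98],[0,0,-0.98],[0,0,-0.98],[0,0,-0.98],[0,0,-0.98],[0,0,-0.98],[0,0,-0.98],[0,0,-0.98]], gripper=[0.6,0.6,0.6,0.6,0.6,0.6,0.6,0.6])

```text
time: 42.6
tool_pos: [0.6078, 0.0868, 0.3359]
ee_rot: [3.142, -0.0, 0.994]
wrist_force: [0.7, -0.9, 0.4]
width: 0.0751
finger_force: 0.0
```

Request:
play_rows(translation=[[0,0,0],[0,0,0],[0,0,0],[0,0,0],[0,0,0],[0,0,0],[0,0,0],[0,0,0]], twist=[[0,0,-0.98],[0,0,-0.98],[0,0,-0.98],[0,0,-0.98],[0,0,-0.98],[0,0,-0.98],[0,0,0],[0,0,0]], gripper=[0.6,0.6,0.6,0.6,0.6,0.6,0.6,0.6])

```text
time: 43.4
tool_pos: [0.6078, 0.0869, 0.3359]
ee_rot: [3.141, -0.0, 1.576]
wrist_force: [0.4, 0.9, 0.0]
width: 0.0746
finger_force: 0.0
```

Request:
play_rows(translation=[[0,0,0],[0,0,0]], twist=[[0,0,0],[0,0,0]], gripper=[0.6,0.6])

```text
time: 43.6
tool_pos: [0.6078, 0.0869, 0.3359]
ee_rot: [3.142, -0.0, 1.577]
wrist_force: [0.0, -0.1, -1.2]
width: 0.0751
finger_force: 0.0
```

```bash
python3 d.py .6095 .083; python3 - <<'E'
from h import *
np.set_printoptions(precision=4,suppress=True)
im=np.ascontiguousarray(snap("wrist","w12")[:,:,::-1]); hsv=cv2.cvtColor(im,cv2.COLOR_BGR2HSV).astype(int); H,S,V=hsv[...,0],hsv[...,1],hsv[...,2]
for lo in (170,190,210):
    m=((S<35)&(V>lo)).astype(np.uint8); m[300:]=0; m[:100]=0; m[:,:220]=0; m[:,420:]=0; m=cv2.morphologyEx(m,cv2.MORPH_CLOSE,np.ones((51,51)))
    cs=cv2.findContours(m,0,cv2.CHAIN_APPROX_NONE)[0]
    if not cs: continue
    c=max(cs,key=cv2.contourArea)[:,0]
    r=cv2.minAreaRect(np.array([ray("wrist",u,v,.024)[:2] for u,v in c],np.float32)); print(lo,r,np.radians(r[2]), c.min(0),c.max(0))
print(robot.spot_point("carton_white_mid","wrist")[:3])
E
```

```text
43.6 [0.6078 0.0869 0.3359] [ 3.1415 -0.0001  1.577 ] 0.07511416051658594 [ 0.0224 -0.1172 -1.2068]
tool units x,y: [-0.0972  0.0422]
170 ((0.6114590167999268, 0.08382754027843475), (0.04692480340600014, 0.0714258924126625), 0.5518004894256592) 0.009630735354593908 [292 198] [349 281]
[{'centre': [0.6098, 0.0828, 0.017], 'score': 0.9}, {'centre': [0.708, 0.1613, 0.0115], 'score': 0.86}]
```

View pics/w12.png

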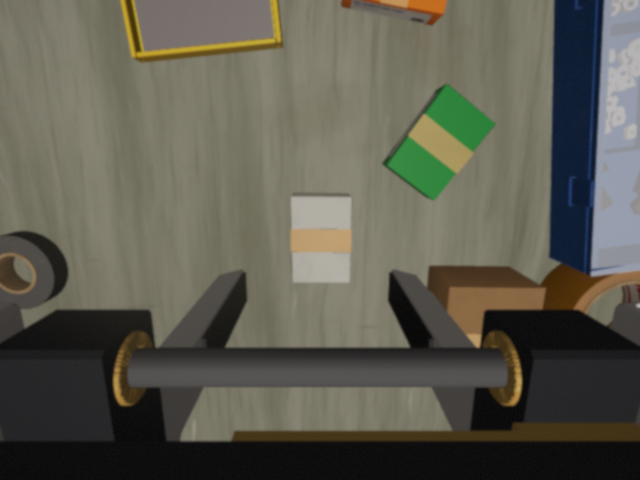

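The white carton's top spans columns 291–351, rows 196–283, squarely between the fingers; the green one at (440,140) is left alone. Descending.

Request:
play_rows(translation=[[-0.08,0.05,0.7],[0,0,0.8],[0,0,0.7],[0,0,0.5],[0,0,0.3],[0,0,0.14],[0,0,0],[0,0,0]], twist=[[0,0,0],[0,0,0],[0,0,0],[0,0,0],[0,0,0],[0,0,0],[0,0,0],[0,0,0]], gripper=[0.6,0.6,0.6,0.6,0.6,0.6,0.6,0.6])

```text
time: 44.5
tool_pos: [0.6103, 0.0837, 0.2116]
ee_rot: [3.139, -0.0, 1.578]
wrist_force: [0.4, 1.0, 1.0]
width: 0.0757
finger_force: 0.0
```

Request:
play_rows(translation=[[0,0,0],[0,0,0],[0,0,0],[0,0,0],[0,0,0],[0,0,-0.5],[0,0,-0.9],[0,0,-0.9]], twist=[[0,0,0],[0,0,0],[0,0,0],[0,0,0],[0,0,0],[0,0,0],[0,0,0],[0,0,0]], gripper=[-1,-1,-1,-1,-1,-1,-1,-1])

```text
time: 45.3
tool_pos: [0.6093, 0.0837, 0.3014]
ee_rot: [-3.137, 0.0, 1.578]
wrist_force: [0.5, 0.1, -1.5]
width: 0.0503
finger_force: 30.0
```

Request:
play_rows(translation=[[0,0,0],[0,0,0],[0,0,0],[0,0,0],[0,0,0],[0,0,0],[0,0,0],[0,0,0]], twist=[[0,0,0.98],[0,0,0.98],[0,0,0.98],[0,0,0.98],[0,0,0.98],[0,0,0.98],[0,0,0.98],[0,0,0.98]], gripper=[-1,-1,-1,-1,-1,-1,-1,-1])

```text
time: 46.1
tool_pos: [0.6096, 0.0836, 0.3013]
ee_rot: [-3.14, 0.001, 0.79]
wrist_force: [-1.1, 0.6, -1.0]
width: 0.0507
finger_force: 30.0
```

Request:
play_rows(translation=[[0,0,0],[0,0,0],[0,0,0],[0,0,0],[0,0,0],[0,0,0],[0,0,0],[0,0,0]], twist=[[0,0,0.98],[0,0,0.98],[0,0,0.98],[0,0,0.98],[0,0,0.98],[0,0,0.98],[0,0,0.98],[0,0,0]], gripper=[-1,-1,-1,-1,-1,-1,-1,-1])

```text
time: 46.9
tool_pos: [0.6096, 0.0836, 0.3014]
ee_rot: [-3.141, 0.002, 0.108]
wrist_force: [-0.0, -0.4, -1.9]
width: 0.0502
finger_force: 30.0
```

Request:
play_rows(translation=[[0,0,0],[0,0,0]], twist=[[0,0,0],[0,0,0]], gripper=[-1,-1])

```text
time: 47.1
tool_pos: [0.6097, 0.0837, 0.3019]
ee_rot: [-3.141, 0.001, 0.109]
wrist_force: [0.1, -0.4, -1.6]
width: 0.0507
finger_force: 30.0
```

```bash
python3 d.py .517 .2757
```

```text
47.1 [0.6097 0.0837 0.3019] [-3.1415  0.0006  0.1092] 0.05068624416017322 [ 0.1198 -0.3633 -1.6478]
tool units x,y: [-1.7812 -5.0245]
```

Request:
play_rows(translation=[[-0.3,-0.84,0],[-0.3,-0.84,0],[-0.3,-0.84,0],[-0.3,-0.84,0],[-0.3,-0.84,0],[-0.28,-0.8,0],[0,0,0],[0,0,0]], twist=[[0,0,0],[0,0,0],[0,0,0],[0,0,0],[0,0,0],[0,0,0],[0,0,0],[0,0,0]], gripper=[-1,-1,-1,-1,-1,-1,-1,-1])

```text
time: 47.9
tool_pos: [0.5171, 0.2754, 0.3023]
ee_rot: [3.141, -0.0, 0.11]
wrist_force: [0.0, -1.4, -1.2]
width: 0.0505
finger_force: 30.0
```

Request:
play_rows(translation=[[0,0,0.5],[0,0,0.5],[0,0,0.4],[0,0,0],[0,0,0],[0,0,0]], twist=[[0,0,0],[0,0,0],[0,0,0],[0,0,0],[0,0,0],[0,0,0]], gripper=[-1,-1,-1,-1,-1,-1])

```text
time: 48.5
tool_pos: [0.5183, 0.2745, 0.2477]
ee_rot: [-3.141, -0.002, 0.107]
wrist_force: [0.3, 0.5, -1.1]
width: 0.0502
finger_force: 30.0
```

```bash
python3 d.py .517 .2757;  python3 - <<'E'
from h import *
a=snap("wrist","w13"); b=snap("side","s13"); c=np.hstack([cv2.resize(a,(400,300)),cv2.resize(b[160:270,170:320],(400,300))]); cv2.imwrite("pics/m13.png",c[:,:,::-1])
E
```

```text
48.5 [0.5183 0.2745 0.2477] [-3.141  -0.0025  0.107 ] 0.05021198669471585 [ 0.3212  0.5339 -1.1383]
tool units x,y: [-0.029  -0.0336]
```

View pics/m13.png

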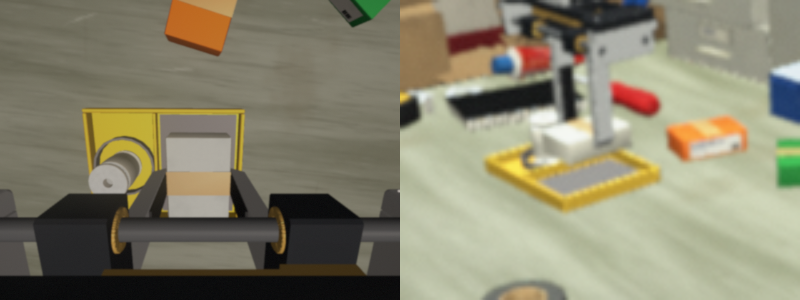

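The white spool stands in the tray cup and the white carton is over the pocket. I lower it 31 mm and release.

Request:
play_rows(translation=[[-0.03,-0.03,0.3],[0,0,0.3],[0,0,0.15],[0,0,0.03],[0,0,0],[0,0,0],[0,0,0]], twist=[[0,0,0],[0,0,0],[0,0,0],[0,0,0],[0,0,0],[0,0,0],[0,0,0]], gripper=[-1,-1,-1,-1,-1,-1,-1])

```text
time: 49.3
tool_pos: [0.5162, 0.2759, 0.2147]
ee_rot: [-3.142, 0.0, 0.108]
wrist_force: [0.4, -0.4, -1.5]
width: 0.0502
finger_force: 30.0
```

Request:
play_rows(translation=[[0,0,0],[0,0,0],[0,0,0],[0,0,0],[0,0,-0.4],[0,0,-0.8],[0,0,-0.9],[0,0,-0.9]], twist=[[0,0,0],[0,0,0],[0,0,0],[0,0,0],[0,0,0],[0,0,0],[0,0,0],[0,0,0]], gripper=[0.2,0.2,0.2,0.2,0.2,0.2,0.2,0.2])

```text
time: 50.1
tool_pos: [0.516, 0.2758, 0.3362]
ee_rot: [3.142, 0.001, 0.108]
wrist_force: [-0.4, 0.1, 0.1]
width: 0.0565
finger_force: 0.0
```

Request:
play_rows(translation=[[-0.5,0,-0.9],[-0.8,0,-0.5],[-0.8,0,0],[-0.5,0,0],[0,0,0],[0,0,0],[0,0,0]], twist=[[0,0,0],[0,0,0],[0,0,0],[0,0,0],[0,0,0],[0,0,0],[0,0,0]], gripper=[0.2,0.2,0.2,0.2,0.2,0.2,0.2])

```text
time: 50.8
tool_pos: [0.4136, 0.2648, 0.3909]
ee_rot: [3.142, -0.0, 0.107]
wrist_force: [-0.5, 0.2, -0.8]
width: 0.0561
finger_force: 0.0
```

```bash
python3 d.py .517 .2757;  python3 - <<'E'
from h import *
a=snap("top","t14"); b=snap("side","s14"); w=snap("wrist","w14")
c=np.vstack([np.hstack([cv2.resize(w,(400,300)),cv2.resize(b[160:270,170:320],(400,300))]),np.hstack([cv2.resize(a[140:310,150:490],(400,300)),cv2.resize(b[240:370,330:490],(400,300),interpolation=cv2.INTER_CUBIC)])]); cv2.imwrite("pics/m14.png",c[:,:,::-1])
E
```

```text
50.8 [0.4136 0.2648 0.3909] [ 3.1415 -0.0002  0.1074] 0.056102404610644564 [-0.4579  0.1753 -0.7527]
tool units x,y: [2.6004 0.0052]
```

View pics/m14.png

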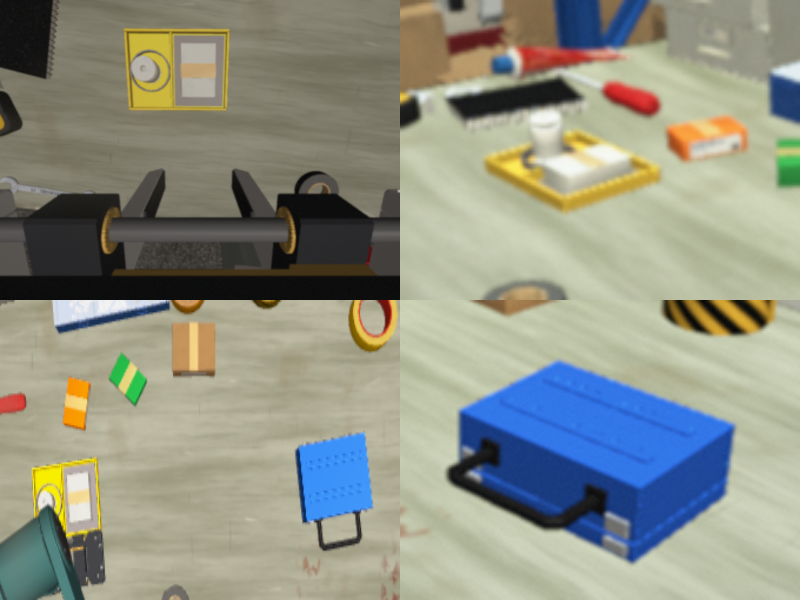

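Both kits look right. I'll confirm the lid by pressing it lightly with closed fingertips; when shut its top should be at 64 mm.

Request:
play_rows(translation=[[0.03,0.9,0],[0.03,0.93,0],[0.03,0.93,0],[0.03,0.93,0],[0.03,0.93,0],[0.03,0.93,0],[0.03,0.93,0],[0.03,0.93,0]], twist=[[0,0,0],[0,0,0],[0,0,0],[0,0,0],[0,0,0],[0,0,0],[0,0,0],[0,0,0]], gripper=[-1,-1,-1,-1,-1,-1,-1,-1])

```text
time: 51.75
tool_pos: [0.4546, -0.0308, 0.3909]
ee_rot: [-3.141, 0.0, 0.107]
wrist_force: [1.3, 0.4, 0.2]
width: 0.0006
finger_force: 0.0
```

Request:
play_rows(translation=[[0.03,0.93,0],[0.03,0.93,0],[0.03,0.93,0],[0.03,0.93,0],[0.03,0.93,0],[0.03,0.93,0],[0.03,0.93,0],[0,0.93,0]], twist=[[0,0,0],[0,0,0],[0,0,0],[0,0,0],[0,0,0],[0,0,0],[0,0,0],[0,0,0]], gripper=[-1,-1,-1,-1,-1,-1,-1,-1])

```text
time: 52.55
tool_pos: [0.4949, -0.3261, 0.3903]
ee_rot: [-3.141, 0.0, 0.107]
wrist_force: [0.6, 0.0, 0.6]
width: 0.0004
finger_force: 0.0
```

Request:
play_rows(translation=[[0,0,0],[0,0,0.8],[0,0,0.8],[0,0,0.8],[0,0,0.4],[0,0,0.1],[0,0,0],[0,0,0]], twist=[[0,0,0],[0,0,0],[0,0,0],[0,0,0],[0,0,0],[0,0,0],[0,0,0],[0,0,0]], gripper=[-1,-1,-1,-1,-1,-1,-1,-1])

```text
time: 53.35
tool_pos: [0.4951, -0.324, 0.2765]
ee_rot: [3.14, -0.002, 0.108]
wrist_force: [0.1, 0.9, -0.6]
width: 0.0004
finger_force: 0.0
```

```bash
python3 d.py .4934 -.3242
```

```text
53.35 [ 0.4951 -0.324   0.2765] [ 3.1401 -0.0018  0.108 ] 0.00035037975401094347 [ 0.1267  0.8634 -0.6351]
tool units x,y: [-0.042   0.0016]
```

Request:
play_rows(translation=[[0,0,0.08],[0,0,0.08],[0,0,0.08],[0,0,0],[0,0,0]], twist=[[0,0,0],[0,0,0],[0,0,0],[0,0,0],[0,0,0]], gripper=[-1,-1,-1,-1,-1])

```text
time: 53.85
tool_pos: [0.4945, -0.3239, 0.2653]
ee_rot: [-3.141, 0.0, 0.108]
wrist_force: [-0.0, -0.7, -0.4]
width: 0.0005
finger_force: 0.0
```

Request:
play_rows(translation=[[0,0,0.05],[0,0,0.05],[0,0,0],[0,0,0]], twist=[[0,0,0],[0,0,0],[0,0,0],[0,0,0]], gripper=[-1,-1,-1,-1])

```text
time: 54.25
tool_pos: [0.4946, -0.3239, 0.2634]
ee_rot: [3.141, -0.001, 0.108]
wrist_force: [-1.7, 2.1, 7.0]
width: 0.0002
finger_force: 3.4
```

Contact came at 0.2634 − 0.199 = 64.4 mm, with 7 N resisting, so the lid is fully shut. Backing off and handing in.

Request:
play_rows(translation=[[0,0,-0.5],[0,0,-0.9],[0,0,-0.9],[0,0,0],[0,0,0]], twist=[[0,0,0],[0,0,0],[0,0,0],[0,0,0],[0,0,0]], gripper=[-1,-1,-1,-1,-1])

```text
time: 54.75
tool_pos: [0.4947, -0.324, 0.3544]
ee_rot: [3.14, -0.002, 0.108]
wrist_force: [-0.4, -0.2, -0.8]
width: -0.0
finger_force: 0.0
```

```bash
python3 -c "
from bench import robot
print(robot.get_obs()['time']); print(robot.close_job())"
```

```text
54.75
the job is handed in; nothing more can be done
None
```

Job handed in at 54.75 s (limit 144 s): both kits are packed as asked, the blue case's lid is shut (its top measured 64.4 mm against 64 mm), and the brown carton and look-alikes were left alone; no verdict was returned.

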